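# Load the last two blood tubes and snap the carrier lid home

### The arm

A 7-joint arm with a two-finger parallel gripper is mounted at the origin on a cart in front of the work surface, level with it; the furniture and walls round the work are solid. World frame = base frame: x ahead of the robot, y to its left, z up, the work surface at z = 0. Lengths are in m, angles in degrees, forces in N, time in s.
With the tool pointing down it reaches from about 0.4 to 0.9 m from the base axis. Payload 5.5 kg.
Tool frame: the origin (TCP) lies midway between the tips of the shut fingers; the grasp point (between the pads) lies bot.hold_point_z behind it (bot.hold_point_z is the distance from the TCP to the grasp point, in m); x points along the fingers, y is the direction in which the jaws open and shut, and the axes are right-handed (so a half turn about x gives the same grasp; the last joint's range is limited). The gripper opens to 92 mm and grips with 3 to 60 N. Pads are 19 mm wide; open, the fingers measure 130 mm over their backs; the gripper's body (75 mm by 190 mm) begins 47 mm behind the grasp point.
Start: joints at [-49.148, 28.699, -24.465, 88.831, 12.651, 65.22, -12.049], TCP at [0.283, 0.585, 0.227] pointing down, gripper open.
Joint ranges: [-164.97, 164.97], [-17.58, 116.51], [-87.97, 89.64], [11.32, 138.91], [-80.73, 260.73], [10.89, 115.49], [-147.41, 147.41]. Speed limits (degrees/s): [147.25, 147.25, 180, 180, 180, 180, 180].

### API

Orientations are given as [roll, pitch, yaw] about the fixed x, y, z axes, in that order (R = Rz(yaw) Ry(pitch) Rx(roll)).
In Python, from station import monitor, read_camera, camera_info, bot gives the robot as it stands.
- The arm moves only by the tool send_rows, never from a script. Its argument "rows" is a list of rows, each an object with "dr": the turn, a rotation vector about the world's x, y, z in degrees, a list of three; "dp": the shift along the world's x, y, z in m, a list of three; "claw": the opening, from 0 (shut) to 1 (fully open). A call has 1 to 12 rows; each row shifts and turns the pose as measured when the row begins; what a row does not reach is not made up. A row lasts 1/12 s, in which the tool goes at most 41.7 mm and 7.16 degrees, less where a joint would pass 70% of its speed; a pose out of reach is approached as far as the arm can. A call is refused whole if a number of a shift passes 0.0417 or a number of a turn 7.16, either way. A call with a gripper value outside its range is refused whole. The fingers move at their own pace and stop on an object; "newtons" is the grip in N (left out, the last holds). Time passes only in rows, so rows that do not move let the fingers close. It gives the time, the measured TCP pose, the force and the opening at its end, in the units of the state.
- monitor.sense(): the state, without advancing time (a new reading comes with each control period).
- read_camera(name): name is "scene" or "side" or "wrist"; returns the picture (384x512x3 uint8, red, green, blue); there is no depth.
- camera_info(name): a dict with "fov_y" (degrees; the focal length in pixels is half the picture's height over the tangent of half this angle, whatever the lens; pixels are square), "cx", "cy" (the principal point, pixels), "k1" (the pictures are not rectified: a ray, as slopes to the right and down, at radius r is drawn at 1 + k1 r^2 times it, then the intrinsics apply), "position" and "orientation" of the camera in the world. Camera axes: x right, y down, z forward; pixel columns grow to the right and rows downward; lengths in m; the calibration is good to about 2 mm. A picture is of the moment at which its call begins: read the wrist's pose just before it. camera_info takes no time and is no camera call; for the wrist camera it gives the pose at the moment of the call.
- bot.close_job(): hands the job in, once; it reports no verdict.
The state is a dict: "time_s": time; "q": joint angles; "joint_vel": joint speeds; "tau": joint torques, N m; "position": TCP position; "tool_rot": TCP orientation; "wrist_force": force on the tool from outside, world axes, zero at the start; "torque": the same for the moment, N m; "gripper_width": opening from 0.0 (shut) to 1.0 (fully open).
Only numpy, scipy, OpenCV 4.12 (cv2) and the standard library are available. Lean on these libraries where they do the work, as an engineer would, in place of code of your own. Each camera call takes 0.05 s, during which the arm holds its last target.

### The job

Fill the two empty bores of the four-place sample carrier with the two loose tubes from the white foam tray, one in each, keeping them upright and setting them fully down. Then take the lid by its handle, set it over the tubes and press it straight down until the spring clips at both ends snap over it and it is fully home. Keep hold of the handle and keep pressing firmly so that the gasket settles: finish while still holding and pressing the lid, and leave the timer and the two bottles behind the carrier where they are.

Things in the scene. Friction and masses are not known exactly. Their poses are not given: they have to be found in the camera images.
- carrier: Sample carrier, fixed: foot plate 76 x 212 x 6 mm under a grey ribbed block, 54 (x) x 152 (y) mm, flat top (deck) 66 mm above the bench. Origin: centre of the underside, at bench height; z up, y along the row of four bores, which lie on x = 0 at y = -45, -15, 15, 45 mm. The outer two already hold tubes that stay there, yellow caps up to 109 mm. Steel clips at y = +-83 mm reach about 90 mm high.
- deck (a point): Middle of the deck, 66 mm above the bench, axes as the carrier. Four round-topped posts at x +-17.5, y +-65.5 mm (8 mm thick, 14 mm high) guide the inside of the lid with 1.5 mm play. The lid belongs with its middle here and its y along the carrier's y; either way round fits.
- bore_2 (a point): Mouth of the inner bore at carrier y = -15 mm, empty at the start: centre of the hole at deck height (66 mm). Hole 16 mm wide, 54 mm deep, upright.
- bore_3 (a point): Mouth of the inner bore at carrier y = +15 mm, empty at the start; the same as bore_2.
- clip_left (a joint): Steel spring clip at the carrier's +y end, hinged 36 mm above the bench: 0 = upright, sprung in (at rest, and again over the seated lid); about 0.08 rad while the lid's bead pushes it outward, limit 0.4.
- clip_right (a joint): The same at the carrier's -y end.
- tube_tray: White foam tray, fixed, 178 x 178 mm, 24 mm high, with rows of shallow square wells. Origin: centre of the underside.
- tube_a_mid (a point): Loose sample tube with yellow cap, 13 mm thick, 97 mm long, 13 g, upright in a 9 mm deep well of the foam tray, foot 15 mm above the bench. Point: on its axis half-way up (48.5 mm above the foot); z towards the cap. The cap (15 mm thick) is the top 18 mm: grasp it 39 mm above this point. Fully down in a bore, this point is 60.5 mm above the bench; the tube may lean a little there.
- tube_b_mid (a point): The second loose tube, identical to the first, in the same foam tray.
- lid: The lid, loose, 140 g, standing mouth down on the bench: a white deep cap, 52 (x) x 148 (y) x 50 mm high, walls 3 mm, with a handle on top. Origin: centre of its rim plane; z up, y along the lid. A round catch bead stands out 5 mm at the foot of each end. Home: its rim lies flat on the deck.
- lid_grip (a point): Middle of the bar of the lid's handle, 74 mm above the lid's rim, 24 mm above its top face; axes as the lid. Bar 14 mm wide (x), 12 mm high, free for 54 mm: grasp across x. Lid home: this point is 140 mm above the bench. 9 mm higher the lid meets the clips; 8 to 20 N push it past them and the force drops about 1 mm above home. One end may snap before the other: press on until both have.
- timer: Bench timer, loose, white block 62 x 62 x 46 mm, behind the carrier; leave alone. Origin under its centre.
- dropper: Small dropper bottle, loose, 22 mm thick, 62 mm tall, behind the carrier; leave alone. Origin under its centre.
- diluent: White round bottle with a dark cap, loose, 48 mm thick, 132 mm tall, behind the carrier; leave alone. Origin under its centre.

How it is judged (in metres and radians):
On the way, in this order (a step that is already met when the one before it is completed fails the run):
1. both loose tubes stand fully down in the two empty bores (z of tube_a_mid in the frame of carrier between 0.055 and 0.066 m and angle between each of tube_a_mid, tube_b_mid's own z axis and vertical below 0.15 rad and (horizontal distance between tube_a_mid and bore_2 below 0.006 m or horizontal distance between tube_a_mid and bore_3 below 0.006 m) and z of tube_b_mid in the frame of carrier between 0.055 and 0.066 m and (horizontal distance between tube_b_mid and bore_2 below 0.006 m or horizontal distance between tube_b_mid and bore_3 below 0.006 m)), for 0.2 s.
2. the lid's beads push the spring clips outward (value of joint any of clip_left, clip_right above 0.03 rad).
3. the lid is home and both clips have sprung back over it (z of lid_grip in the frame of carrier between 0.137 and 0.1415 m and horizontal distance between lid_grip and carrier below 0.005 m and angle between the y axis of lid_grip and the y axis of carrier, either way round below 0.08 rad and angle between lid_grip's own z axis and vertical below 0.05 rad and value of joint each of clip_left, clip_right below 0.03 rad), for 0.2 s.
At the end, for the whole second after the job is handed in: Both tubes fully down in the inner bores (6 mm off axis, lean under 0.15 rad); lid within 1.5 mm of home, centred within 5 mm, in line within 0.08 rad, level within 0.05 rad; both clips under 0.03 rad; hand on the lid (over 3 N), lid pressed on the carrier with over 5 N (all of step 1 and all of step 3 and contact force between lid and carrier above 5 N and contact force between the fingers and lid above 3 N); the arm keeps its last pose, push and grip.
It fails at once if a tube is laid down or tipped over (angle between any of tube_a_mid, tube_b_mid's own z axis and vertical above 0.7 rad).
It fails at once if the bench timer is pushed away or knocked over (distance of timer from where it was at the start of the episode above 0.03 m or angle between timer's own z axis and vertical above 0.5 rad).
It fails at once if the dropper bottle is pushed away or knocked over (distance of dropper from where it was at the start of the episode above 0.03 m or angle between dropper's own z axis and vertical above 0.5 rad).
It fails at once if the large bottle is pushed away or knocked over (distance of diluent from where it was at the start of the episode above 0.03 m or angle between diluent's own z axis and vertical above 0.5 rad).
It also fails if it takes over 70 s, if anything falls off the work surface, if the arm or the gripper's body presses on something with over 40 N, if the wrist force passes 120 N, or if a joint passes its speed limit or range.

## Working session

There is one attempt and no reset: what is moved stays moved. The work goes in short steps, Python scripts to look and compute and a tool call to move; the robot and the scene stay as the last step left them, time stands still between calls to the robot, and variables do not carry over. Pictures are saved under pics/ and viewed, and the job is handed in when it is done.

Besides the shell and the picture viewer there is one more tool, called after "Request:" as a command line: name --argument value ..., lists and objects as JSON in quotes. send_rows: Moves the arm, as the interface text tells. Its arguments: {"type":"object","properties":{"rows":{"type":"array","items":{"type":"object","properties":{"dr":{"type":"array","items":{"type":"number"}},"dp":{"type":"array","items":{"type":"number"}},"claw":{"type":"number"}}}},"newtons":{"type":"number"}},"required":["rows"]}

```bash
mkdir -p pics; ls; cat > h.py <<'E'
import numpy as np, cv2
from scipy.spatial.transform import Rotation as R
from station import monitor, read_camera, camera_info, bot
def save(n,img): cv2.imwrite('pics/'+n+'.png',cv2.cvtColor(img,cv2.COLOR_RGB2BGR))
E
python3 - <<'E'
from h import *
print(monitor.sense()); print(bot.hold_point_z)
for c in ['scene','side','wrist']:
    print(camera_info(c)); im=read_camera(c); save(c+'0',im); np.save(c+'0.npy',im)
E
```

```text
pics
{'time_s': 0.0, 'q': array([-49.14801989,  28.75584007, -24.45472698,  88.89197605,
        12.64998503,  65.21859706, -12.04922909]), 'joint_vel': array([ 0.00870404, -0.00244986, -0.04612943, -0.01383277,  0.03327352,
        0.01936003, -0.0016527 ]), 'tau': array([-4.21224631e-04, -5.66598129e+01, -5.81614450e+00, -2.79115248e+01,
       -6.86604227e-02,  3.08818650e-02,  1.73189942e-04]), 'position': array([0.28232345, 0.58470267, 0.22565458]), 'tool_rot': array([ -93.04019146,   89.88700687, -118.80778492]), 'wrist_force': array([-0.47225722,  0.20020301,  0.03986583]), 'torque': array([-0.004223  , -0.05492511,  0.09932454]), 'gripper_width': 1.0008823413857364}
0.0188
{'fov_y': 55.65464791212035, 'cx': 253.93136190514406, 'cy': 192.96276302282934, 'k1': -0.08154191918694573, 'position': array([-0.16669086, -0.4214576 ,  0.61198634]), 'orientation': array([-122.76217394,    0.82229833,  -62.44117988])}
{'fov_y': 48.533936191616675, 'cx': 262.04234804952296, 'cy': 187.67000460640426, 'k1': -0.0313715255798819, 'position': array([0.34644092, 1.15913112, 0.65275041]), 'orientation': array([-115.08564948,   -1.1809656 , -166.94736363])}
{'fov_y': 66.86433359807916, 'cx': 252.06749332808252, 'cy': 190.98617733961436, 'k1': -0.04512379360149981, 'position': array([0.21466397, 0.61846509, 0.38447363]), 'orientation': array([1.63766843e+02, 9.99470589e-02, 6.42585994e+01])}
```

View pics/scene0.png

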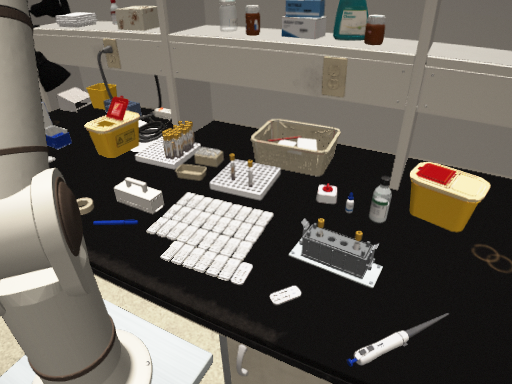

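View pics/side0.png

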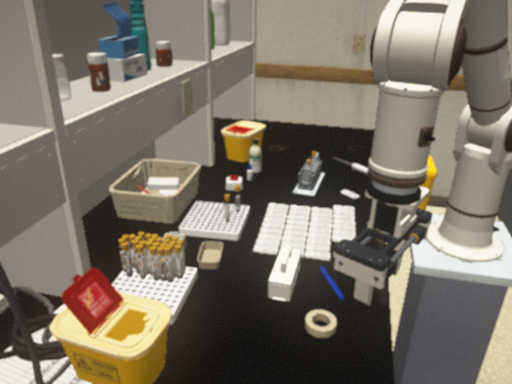

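View pics/wrist0.png

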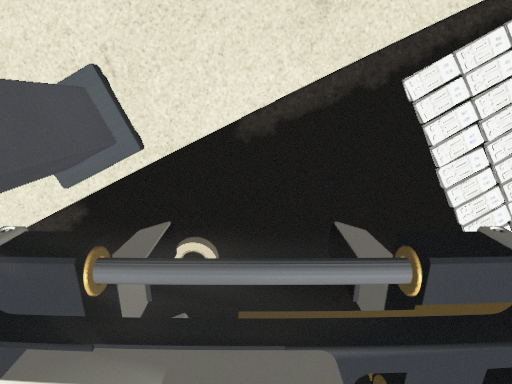

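The scene picture shows the carrier at about (338,252), the tray with two tubes at (233,165) and (250,172), the lid at (138,195), and the timer and bottles at (327,193), (350,203) and (380,200). Next I'll get coarse positions by casting rays.

```bash
cat >> h.py <<'E'
def cam(c,info=None):
    i=info or camera_info(c); f=192/np.tan(np.radians(i['fov_y']/2))
    K=np.array([[f,0,i['cx']],[0,f,i['cy']],[0,0,1]])
    return dict(K=K,k1=i['k1'],p=np.array(i['position']),R=R.from_euler('xyz',i['orientation'],degrees=True).as_matrix())
def ray(C,uv):
    n=cv2.undistortPointsIter(np.array([[uv]],float),C['K'],np.array([C['k1'],0,0,0]),None,None,(3,50,1e-10)).ravel()
    d=C['R']@np.array([n[0],n[1],1]); return C['p'],d
def onz(C,uv,z):
    p,d=ray(C,uv); return p+d*(z-p[2])/d[2]
def tri(pairs):
    A=np.zeros((3,3));b=np.zeros(3)
    for C,uv in pairs:
        p,d=ray(C,uv); d=d/np.linalg.norm(d); M=np.eye(3)-np.outer(d,d); A+=M;b+=M@p
    X=np.linalg.solve(A,b); 
    res=[np.linalg.norm(np.cross(X-ray(C,uv)[0],ray(C,uv)[1]/np.linalg.norm(ray(C,uv)[1]))) for C,uv in pairs]
    return X,res
def proj(C,X):
    q,_=cv2.projectPoints(np.array(X,float).reshape(-1,1,3),cv2.Rodrigues(C['R'].T)[0],-C['R'].T@C['p'],C['K'],np.array([C['k1'],0,0,0])); return q.reshape(-1,2)
E
python3 - <<'E'
from h import *
s=cam('scene');d=cam('side')
for n,u,v,z in [('tubeA',233,155,.112),('tubeB',250,161,.112),('cap1',321,222,.109),('cap4',358,235,.109),('lidhandle',138,186,.074),('traycen',246,180,.024)]:
    print(n,onz(s,(u,v),z).round(3))
for n,u,v,z in [('tubeA',226,196,.112),('tubeB',238,196,.112),('lid',288,258,.074),('cap',311,154,.109)]:
    print('side',n,onz(d,(u,v),z).round(3))
a=np.load('scene0.npy');save('sz1',cv2.resize(a[140:300,200:410],None,fx=3.6,fy=3.6,interpolation=cv2.INTER_CUBIC))
save('sz2',cv2.resize(a[165:225,90:180],None,fx=8,fy=8,interpolation=cv2.INTER_CUBIC))
a=np.load('side0.npy');save('dz1',cv2.resize(a[140:310,170:370],None,fx=3.5,fy=3.5,interpolation=cv2.INTER_CUBIC))
E
```

```text
tubeA [0.68  0.1   0.112]
tubeB [0.668 0.035 0.112]
cap1 [ 0.482 -0.246  0.109]
cap4 [ 0.474 -0.334  0.109]
lidhandle [0.456 0.287 0.074]
traycen [0.696 0.066 0.024]
side tubeA [0.683 0.114 0.112]
side tubeB [0.65  0.105 0.112]
side lid [0.466 0.319 0.074]
side cap [ 0.491 -0.306  0.109]
```

View pics/sz1.png

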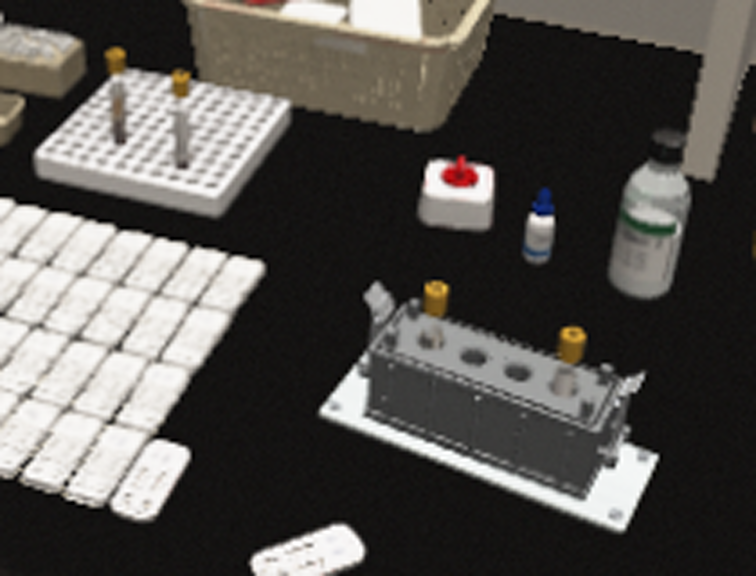

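View pics/sz2.png

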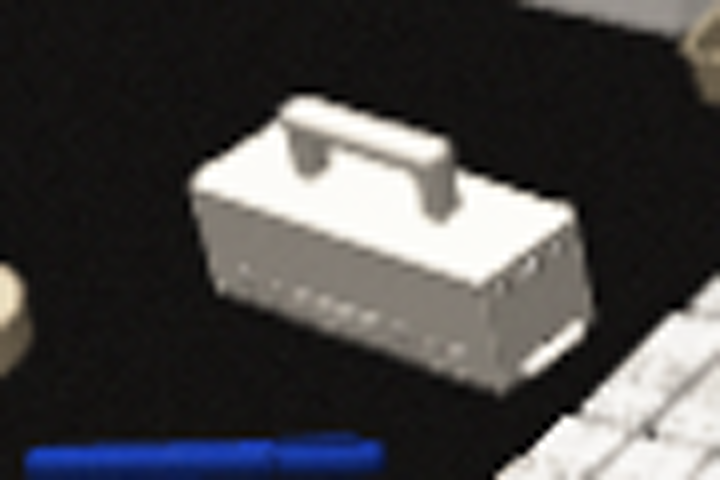

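View pics/dz1.png

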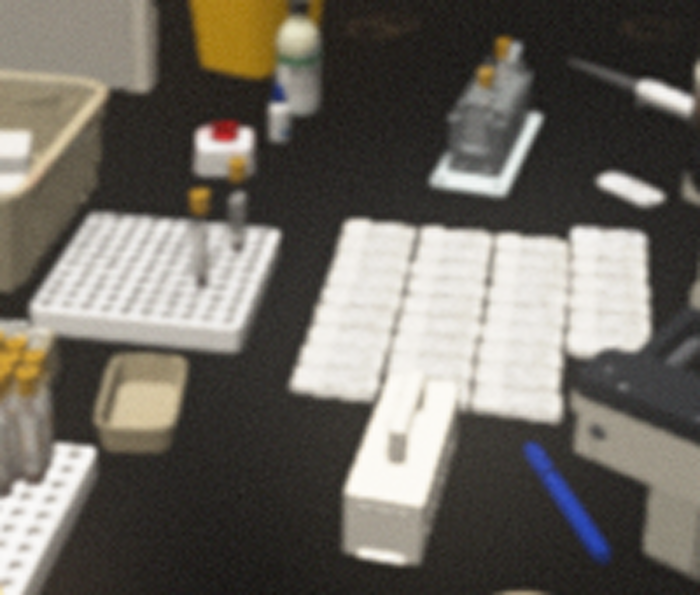

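```bash
cat >> h.py <<'E'
def tool():
    s=monitor.sense(); Rm=R.from_euler('xyz',s['tool_rot'],degrees=True).as_matrix(); return s,Rm
def plan(hold,jaw):
    """hold: desired grasp point; jaw: desired jaw yaw (deg, mod 180). prints remaining dp, dr"""
    s,Rm=tool(); x=np.array([0,0,-1.]); 
    best=None
    for k in (0,180):
        a=np.radians(jaw+k); y=np.array([np.cos(a),np.sin(a),0]); Rt=np.c_[x,y,np.cross(x,y)]
        rv=np.degrees(R.from_matrix(Rt@Rm.T).as_rotvec())
        if best is None or np.linalg.norm(rv)<np.linalg.norm(best): best=rv
    tgt=np.array(hold)+x*bot.hold_point_z
    print('t',round(s['time_s'],2),'hold now',(s['position']-Rm[:,0]*bot.hold_point_z).round(4),'dp',(tgt-s['position']).round(4),'dr',best.round(2),'F',s['wrist_force'].round(1),'w',round(s['gripper_width'],3),'q7',s['q'].round(0))
def blobs(m,amin=8):
    n,l,st,c=cv2.connectedComponentsWithStats(m.astype(np.uint8)); return [(c[i].round(2),st[i]) for i in range(1,n) if st[i][4]>=amin]
def yellow(im):
    h=cv2.cvtColor(im,cv2.COLOR_RGB2HSV); return (h[...,0]>12)&(h[...,0]<28)&(h[...,1]>150)&(h[...,2]>70)
E
python3 - <<'E'
from h import *
s=cam('scene');d=cam('side');w=cam('wrist')
S=[b for b in blobs(yellow(np.load('scene0.npy'))) if 220<b[0][0]<370 and b[0][1]<245 and b[0][1]>150]
D=[b for b in blobs(yellow(np.load('side0.npy')),4) if 215<b[0][0]<330 and 140<b[0][1]<215]
for b in S: print('S',b[0],b[1], onz(s,b[0],.1025).round(4), onz(s,b[0],.100).round(4))
for b in D: print('D',b[0],b[1], onz(d,b[0],.1025).round(4), onz(d,b[0],.1).round(4))
st,Rm=tool();print(Rm.round(3)); print('tcp in wrist',proj(w,st['position']), proj(w,st['position']-Rm[:,0]*.0188), 'ground', proj(w,[*st['position'][:2],0.0]))
E
```

```text
S [231.7  155.94] [229 153   6   7  33] [0.6886 0.1105 0.1025] [0.6928 0.1131 0.1   ]
S [249.74 162.52] [248 160   5   7  27] [0.6749 0.0401 0.1025] [0.679  0.0423 0.1   ]
S [320.68 222.21] [318 218   7  10  57] [ 0.4897 -0.2437  0.1025] [ 0.4929 -0.2428  0.1   ]
S [358.33 235.11] [355 231   8  10  64] [ 0.4818 -0.3332  0.1025] [ 0.485  -0.3327  0.1   ]
D [239.75 146.87] [223 131  41  32 684] [ 0.7661 -0.3241  0.1025] [ 0.768  -0.3309  0.1   ]
D [312.74 152.37] [311 150   5   6  19] [ 0.4886 -0.3424  0.1025] [ 0.4892 -0.3492  0.1   ]
D [308.57 161.71] [308 160   2   4   7] [ 0.4914 -0.2433  0.1025] [ 0.4921 -0.2497  0.1   ]
D [237.14 188.36] [236 186   3   6  14] [0.6726 0.0363 0.1025] [0.674  0.0312 0.1   ]
D [226.3  196.57] [224 193   6   8  37] [0.6873 0.0986 0.1025] [0.6889 0.0938 0.1   ]
[[-0.001  0.435  0.901]
 [-0.001  0.901 -0.435]
 [-1.    -0.002 -0.   ]]
tcp in wrist [[250.94169973 238.31400858]] [[250.81345621 253.57394647]] ground [[251.81755845 165.01398301]]
```

Request:
send_rows --rows '[{"dp": [0.022, -0.028, 0.006], "dr": [0, 0, -5.7], "claw": 1}, {"dp": [0.022, -0.028, 0.006], "dr": [0, 0, -5.7], "claw": 1}, {"dp": [0.022, -0.028, 0.006], "dr": [0, 0, -5.7], "claw": 1}, {"dp": [0.022, -0.028, 0.006], "dr": [0, 0, -5.7], "claw": 1}, {"dp": [0.022, -0.028, 0.006], "dr": [0, 0, -5.7], "claw": 1}, {"dp": [0.022, -0.028, 0.006], "dr": [0, 0, -5.7], "claw": 1}, {"dp": [0.022, -0.028, 0.006], "dr": [0, 0, -5.7], "claw": 1}, {"dp": [0.022, -0.028, 0.006], "dr": [0, 0, -5.7], "claw": 1}, {"dp": [0.022, -0.028, 0.006], "dr": [0, 0, -5.7], "claw": 1}, {"dp": [0.022, -0.028, 0.006], "dr": [0, 0, -5.7], "claw": 1}, {"dp": [0.022, -0.028, 0.006], "dr": [0, 0, -5.7], "claw": 1}, {"dp": [0.022, -0.028, 0.006], "dr": [0, 0, -5.7], "claw": 1}]'

```text
time_s: 1.15
position: [0.5409, 0.2388, 0.2957]
tool_rot: [-131.4, 89.2, 132.5]
wrist_force: [0.4, 0.5, 0.1]
gripper_width: 1.002
```

```bash
python3 -c "
from h import *
plan([.68,.073,.3],-4.5)"
```

```text
t 1.15 hold now [0.5411 0.2386 0.3145] dp [ 0.1391 -0.1658 -0.0145] dr [-0.55 -0.52  1.62] F [0.4 0.5 0.1] w 1.002 q7 [-23.  18.  -4.  93.   1.  69. -33.]
```

Request:
send_rows --rows '[{"dp": [0.028, -0.033, -0.003], "dr": [-0.1, -0.1, 0.3], "claw": 1}, {"dp": [0.028, -0.033, -0.003], "dr": [-0.1, -0.1, 0.3], "claw": 1}, {"dp": [0.028, -0.033, -0.003], "dr": [-0.1, -0.1, 0.3], "claw": 1}, {"dp": [0.028, -0.033, -0.003], "dr": [-0.1, -0.1, 0.3], "claw": 1}, {"dp": [0.026, -0.032, -0.003], "dr": [-0.1, -0.1, 0.3], "claw": 1}, {"dp": [0, 0, 0], "dr": [0, 0, 0], "claw": 1}, {"dp": [0, 0, 0], "dr": [0, 0, 0], "claw": 1}]'

```text
time_s: 1.73
position: [0.6783, 0.066, 0.2808]
tool_rot: [37.1, 89.7, -58.5]
wrist_force: [-0.8, 0.9, 0.4]
gripper_width: 0.996
```

```bash
python3 - <<'E'
from h import *
plan([.68,.073,.3],-4.5)
w=cam('wrist'); im=read_camera('wrist'); save('w1',im); np.save('w1.npy',im)
plan([.68,.073,.3],-4.5)
for b in blobs(yellow(im)): print(b[0],b[1],onz(w,b[0],.112).round(4))
E
```

```text
t 1.73 hold now [0.6783 0.0661 0.2996] dp [0.0017 0.007  0.0004] dr [0.27 0.17 1.08] F [-0.8  0.9  0.4] w 0.996 q7 [ -9.  28.   1.  81.  -0.  71. -13.]
t 1.78 hold now [0.6782 0.0644 0.2993] dp [0.0018 0.0088 0.0007] dr [0.39 0.17 1.16] F [ 0.5 -1.5  0.1] w 1.002 q7 [ -9.  28.   1.  81.  -0.  71. -13.]
[252.82 136.79] [248 131  11  13  72] [0.684  0.1086 0.112 ]
[248.54 194.42] [244 188  10  15  81] [0.6725 0.0422 0.112 ]
```

View pics/w1.png

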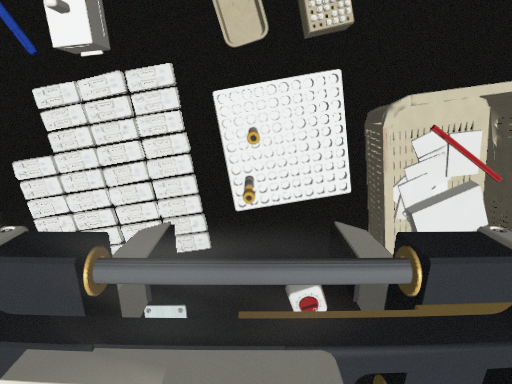

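```bash
python3 - <<'E'
from h import *
im=np.load('w1.npy'); save('w1z',cv2.resize(im[115:215,200:300],None,fx=6,fy=6,interpolation=cv2.INTER_CUBIC))
E
```

```text
(no output)
```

View pics/w1z.png

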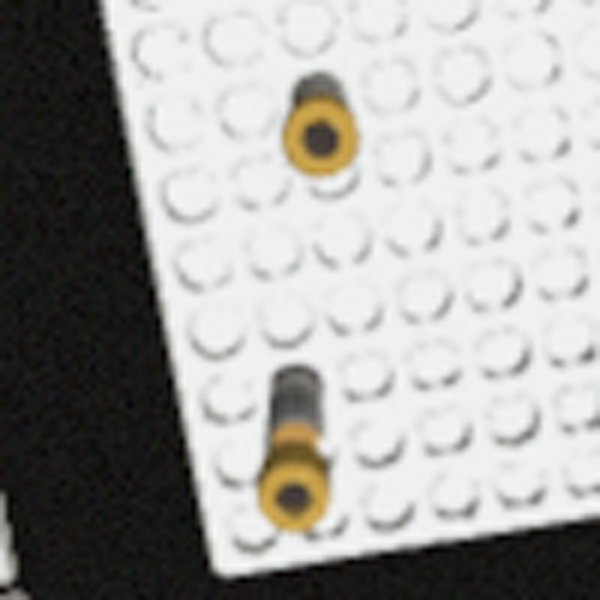

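Cap top centres in the zoom are A = (253.3,137.8) and B = (248.8,197.3), both dark-centred yellow rings.

```bash
python3 - <<'E'
from h import *
w=cam('wrist')
for uv in [(253.2,137.7),(248.7,197.2)]: print(onz(w,uv,.112).round(4))
s=cam('scene');d=cam('side')
print(tri([(s,(231.7,155.9)),(d,(226.3,196.6))]),tri([(s,(249.7,162.5)),(d,(237.1,188.4))]))
print(tri([(s,(320.7,222.2)),(d,(308.6,161.7))]),tri([(s,(358.3,235.1)),(d,(312.7,152.4))]))
E
```

```text
[0.6842 0.1055 0.112 ]
[0.6722 0.0368 0.112 ]
(array([0.68415219, 0.10728382, 0.10618863]), [np.float64(0.000784975032625455), np.float64(0.0007849750326255102)]) (array([0.67211746, 0.0388561 , 0.10386086]), [np.float64(0.00031901909556102955), np.float64(0.00031901909556103535)])
(array([ 0.49104129, -0.2435403 ,  0.10207438]), [np.float64(0.0004514775103944297), np.float64(0.0004514775103945077)]) (array([ 0.48602197, -0.33347344,  0.1030585 ]), [np.float64(0.0030927024801863014), np.float64(0.0030927024801861752)])
```

Request:
send_rows --rows '[{"dp": [-0.002, -0.009, -0.02], "dr": [0.1, 0.05, 0.3], "claw": 1}, {"dp": [-0.002, -0.009, -0.03], "dr": [0.1, 0.05, 0.3], "claw": 1}, {"dp": [-0.002, -0.009, -0.03], "dr": [0.1, 0.05, 0.3], "claw": 1}, {"dp": [0, 0, -0.03], "dr": [0, 0, 0], "claw": 1}, {"dp": [0, 0, 0], "dr": [0, 0, 0], "claw": 1}, {"dp": [0, 0, 0], "dr": [0, 0, 0], "claw": 1}]'

```text
time_s: 2.28
position: [0.6696, 0.045, 0.1701]
tool_rot: [136.7, 89.7, 42.5]
wrist_force: [0.3, -0.2, 0.9]
gripper_width: 1.0
```

```bash
python3 - <<'E'
from h import *
plan([.6722,.0375,.1025],-4.5)
w=cam('wrist'); im=read_camera('wrist'); save('w2',im); np.save('w2.npy',im)
plan([.6722,.0375,.1025],-4.5)
for b in blobs(yellow(im)): print(b[0],b[1],onz(w,b[0],.112).round(4))
E
```

```text
t 2.28 hold now [0.6695 0.045  0.1889] dp [ 0.0026 -0.0075 -0.0864] dr [-0.2   0.22 -0.31] F [ 0.3 -0.2  0.9] w 1.0 q7 [ -6.  32.   1.  89.  -1.  59. -10.]
t 2.33 hold now [0.669  0.0456 0.1885] dp [ 0.0032 -0.0081 -0.086 ] dr [-0.22  0.14 -0.35] F [-1.1  0.2 -0.4] w 1.0 q7 [ -6.  32.   1.  89.  -1.  59. -10.]
[264.56 124.18] [256 115  19  20 199] [0.6836 0.1081 0.112 ]
[255.11 210.37] [247 200  17  23 225] [0.6721 0.0421 0.112 ]
```

View pics/w2.png

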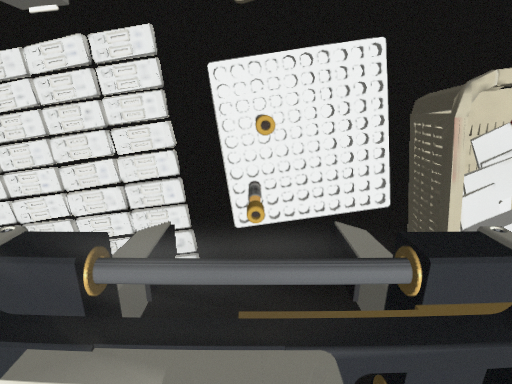

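```bash
python3 - <<'E'
from h import *
w=cam('wrist'); print(onz(w,(256,213.5),.112),onz(w,(265,125),.112))
im=np.load('w2.npy'); save('w2z',cv2.resize(im[105:225,210:310],None,fx=5,fy=5,interpolation=cv2.INTER_CUBIC))
E
```

```text
[0.6719931  0.04017433 0.112     ] [0.68322854 0.10819559 0.112     ]
```

View pics/w2z.png

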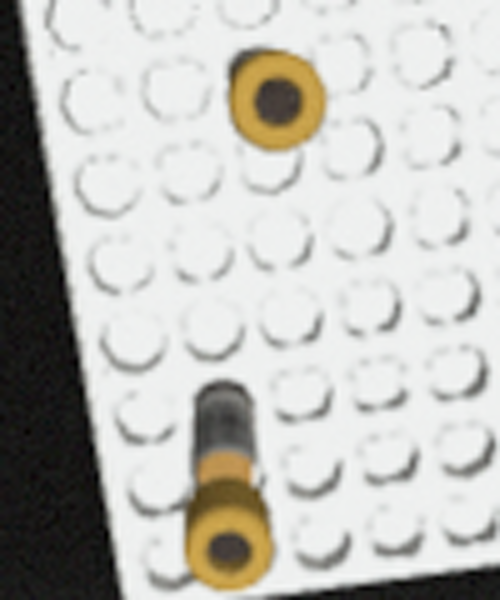

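B is now at (255.8,214.6), which puts it at about (0.672, 0.0385). Descending to grasp.

Request:
send_rows --rows '[{"dp": [0.001, -0.004, -0.02], "dr": [0, 0, -0.3], "claw": 1}, {"dp": [0.001, -0.003, -0.025], "dr": [0, 0, 0], "claw": 1}, {"dp": [0.001, 0, -0.025], "dr": [0, 0, 0], "claw": 1}, {"dp": [0, 0, -0.016], "dr": [0, 0, 0], "claw": 1}, {"dp": [0, 0, 0], "dr": [0, 0, 0], "claw": 1}, {"dp": [0, 0, 0], "dr": [0, 0, 0], "claw": 1}]'

```text
time_s: 2.83
position: [0.681, 0.0475, 0.0972]
tool_rot: [115.2, 88.5, 21.3]
wrist_force: [-0.0, 0.0, 0.8]
gripper_width: 1.004
```

```bash
python3 -c "
from h import *
plan([.672,.0385,.1025],-4.5)"
```

```text
t 2.83 hold now [0.6806 0.0473 0.116 ] dp [-0.009  -0.009  -0.0135] dr [-0.54  1.39 -0.55] F [-0.   0.   0.8] w 1.004 q7 [ -6.  37.   0.  91.  -1.  50. -10.]
```

Request:
send_rows --rows '[{"dp": [-0.009, -0.009, 0], "dr": [-0.5, 1.4, -0.5], "claw": 1}, {"dp": [0, 0, 0], "dr": [0, 0, 0], "claw": 1}, {"dp": [0, 0, 0], "dr": [0, 0, 0], "claw": 1}]'

```text
time_s: 3.08
position: [0.6758, 0.0417, 0.1042]
tool_rot: [113.1, 89.5, 18.8]
wrist_force: [-0.5, -0.3, 0.1]
gripper_width: 1.0
```

```bash
python3 -c "
from h import *
plan([.672,.0385,.1025],-4.5)"
```

```text
t 3.08 hold now [0.6757 0.0416 0.123 ] dp [-0.0038 -0.0032 -0.0205] dr [-0.16  0.47 -0.22] F [-0.5 -0.3  0.1] w 1.0 q7 [ -6.  36.   1.  91.  -1.  52. -10.]
```

Request:
send_rows --rows '[{"dp": [-0.004, -0.003, -0.014], "dr": [0, 0.4, -0.2], "claw": 1}, {"dp": [-0.002, -0.002, -0.008], "dr": [0, 0, 0], "claw": 1}, {"dp": [0, 0, 0], "dr": [0, 0, 0], "claw": 1}, {"dp": [0, 0, 0], "dr": [0, 0, 0], "claw": 1}]'

```text
time_s: 3.42
position: [0.6727, 0.0379, 0.0846]
tool_rot: [120.4, 89.4, 26.0]
wrist_force: [-0.1, -0.6, 0.6]
gripper_width: 1.001
```

```bash
python3 -c "
from h import *
plan([.672,.0385,.1025],-4.5)"
```

```text
t 3.42 hold now [0.6725 0.0378 0.1034] dp [-0.0007  0.0006 -0.0009] dr [-0.26  0.53 -0.08] F [-0.1 -0.6  0.6] w 1.001 q7 [-6. 37.  1. 92. -1. 50. -9.]
```

Request:
send_rows --rows '[{"dp": [0, 0, 0], "dr": [0, 0.4, 0], "claw": 0}, {"dp": [0, 0, 0], "dr": [0, 0, 0], "claw": 0}, {"dp": [0, 0, 0], "dr": [0, 0, 0], "claw": 0}, {"dp": [0, 0, 0], "dr": [0, 0, 0], "claw": 0}, {"dp": [0, 0, 0], "dr": [0, 0, 0], "claw": 0}, {"dp": [0, 0, 0], "dr": [0, 0, 0], "claw": 0}, {"dp": [0, 0, 0], "dr": [0, 0, 0], "claw": 0}]' --newtons 20

```text
time_s: 4.0
position: [0.6726, 0.0381, 0.0841]
tool_rot: [175.2, 89.7, 80.8]
wrist_force: [-0.3, -1.2, 0.2]
gripper_width: 0.543
```

```bash
python3 -c "
from h import *
plan([.672,.0385,.1025],-4.5)"
```

```text
t 4.0 hold now [0.6725 0.038  0.1029] dp [-0.0006  0.0004 -0.0004] dr [-0.27  0.04 -0.08] F [-0.3 -1.2  0.2] w 0.543 q7 [-6. 38.  0. 92. -1. 50. -9.]
```

Request:
send_rows --rows '[{"dp": [0, 0, 0], "dr": [0, 0, 0], "claw": 0}, {"dp": [0, 0, 0], "dr": [0, 0, 0], "claw": 0}, {"dp": [0, 0, 0], "dr": [0, 0, 0], "claw": 0}, {"dp": [0, 0, 0], "dr": [0, 0, 0], "claw": 0}, {"dp": [0, 0, 0], "dr": [0, 0, 0], "claw": 0}, {"dp": [0, 0, 0], "dr": [0, 0, 0], "claw": 0}, {"dp": [0, 0, 0], "dr": [0, 0, 0], "claw": 0}]'

```text
time_s: 4.58
position: [0.6726, 0.0382, 0.0843]
tool_rot: [171.2, 89.7, 76.8]
wrist_force: [-0.5, -0.7, 0.5]
gripper_width: 0.153
```

```bash
python3 - <<'E'
from h import *
plan([.672,.0385,.1025],-4.5)
w=cam('wrist'); im=read_camera('wrist'); save('w3',im); np.save('w3.npy',im)
E
```

```text
t 4.58 hold now [0.6726 0.0381 0.1031] dp [-0.0006  0.0003 -0.0006] dr [-0.28  0.07 -0.09] F [-0.5 -0.7  0.5] w 0.153 q7 [-6. 38.  0. 92. -1. 50. -9.]
```

View pics/w3.png

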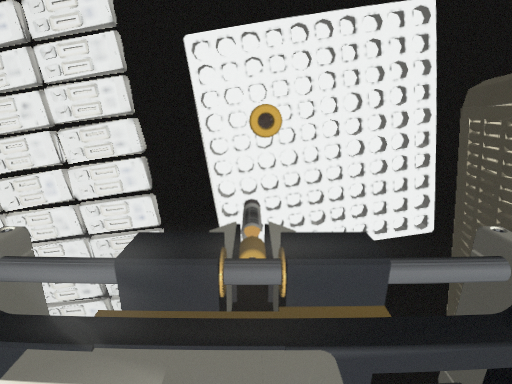

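Request:
send_rows --rows '[{"dp": [0, 0, 0.008], "dr": [0, 0, 0], "claw": 0}, {"dp": [0, 0, 0.015], "dr": [0, 0, 0], "claw": 0}, {"dp": [0, 0, 0.03], "dr": [0, 0, 0], "claw": 0}, {"dp": [0, 0, 0.035], "dr": [0, 0, 0], "claw": 0}, {"dp": [0, 0, 0.035], "dr": [0, 0, 0], "claw": 0}, {"dp": [0, 0, 0.035], "dr": [0, 0, 0], "claw": 0}, {"dp": [-0.005, -0.01, 0.03], "dr": [0, 0, 0], "claw": 0}, {"dp": [-0.01, -0.02, 0.02], "dr": [0, 0, 0], "claw": 0}, {"dp": [-0.016, -0.032, 0], "dr": [0, 0, 0], "claw": 0}, {"dp": [-0.016, -0.032, 0], "dr": [0, 0, 0], "claw": 0}, {"dp": [-0.016, -0.032, 0], "dr": [0, 0, 0], "claw": 0}, {"dp": [-0.016, -0.032, 0], "dr": [0, 0, 0], "claw": 0}]'

```text
time_s: 5.63
position: [0.59, -0.1114, 0.3089]
tool_rot: [148.5, 89.3, 55.2]
wrist_force: [0.0, -0.2, -0.9]
gripper_width: 0.154
```

```bash
python3 -c "
from h import *
plan([.487,-.33,.3],-4.5)"
```

```text
t 5.63 hold now [ 0.5899 -0.1116  0.3277] dp [-0.103  -0.2186 -0.0277] dr [-0.58  0.41 -1.24] F [ 0.  -0.2 -0.9] w 0.154 q7 [ 6. 18.  4. 92. -2. 70.  6.]
```

Request:
send_rows --rows '[{"dp": [-0.016, -0.034, -0.004], "dr": [-0.1, 0.1, -0.2], "claw": 0}, {"dp": [-0.016, -0.034, -0.004], "dr": [-0.1, 0.1, -0.2], "claw": 0}, {"dp": [-0.016, -0.034, -0.004], "dr": [-0.1, 0.1, -0.2], "claw": 0}, {"dp": [-0.016, -0.034, -0.004], "dr": [-0.1, 0.1, -0.2], "claw": 0}, {"dp": [-0.016, -0.034, -0.004], "dr": [-0.1, 0, -0.2], "claw": 0}, {"dp": [-0.01, -0.024, -0.004], "dr": [-0.1, 0, -0.2], "claw": 0}, {"dp": [0, 0, 0], "dr": [0, 0, 0], "claw": 0}, {"dp": [0, 0, 0], "dr": [0, 0, 0], "claw": 0}]'

```text
time_s: 6.3
position: [0.4877, -0.3242, 0.2931]
tool_rot: [52.7, 89.4, -42.6]
wrist_force: [0.4, -0.1, 0.9]
gripper_width: 0.155
```

```bash
python3 - <<'E'
from h import *
plan([.487,-.33,.3],-4.5)
w=cam('wrist'); im=read_camera('wrist'); save('w4',im); np.save('w4.npy',im); np.savez('w4c.npz',**w)
plan([.487,-.33,.3],-4.5)
for b in blobs(yellow(im)): print(b[0],b[1],onz(w,b[0],.109).round(4))
E
```

```text
t 6.3 hold now [ 0.4876 -0.324   0.3119] dp [-0.0007 -0.0058 -0.0119] dr [0.43 0.48 0.81] F [ 0.4 -0.1  0.9] w 0.155 q7 [22. 17. 11. 96. -3. 68. 28.]
t 6.35 hold now [ 0.4873 -0.3244  0.312 ] dp [-0.0004 -0.0055 -0.012 ] dr [0.48 0.46 0.82] F [-0.5 -0.4 -0.4] w 0.152 q7 [22. 17. 11. 96. -3. 68. 28.]
[247.6  100.67] [243  95  11  12  52] [ 0.4919 -0.2428  0.109 ]
[249.4  175.76] [244 170  11  13  62] [ 0.4857 -0.3297  0.109 ]
[439.95 225.93] [ 406  197   86   60 2701] [ 0.7278 -0.4201  0.109 ]
[425.17 292.15] [413 284  24  30 306] [ 0.7173 -0.5211  0.109 ]
```

View pics/w4.png

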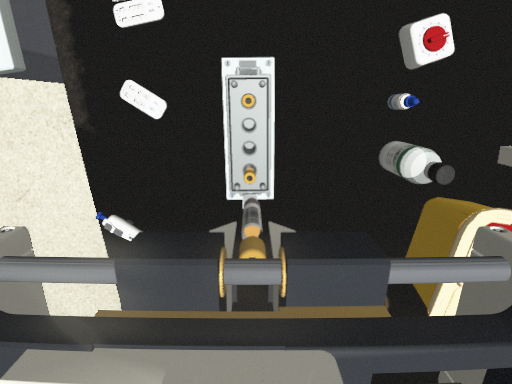

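Full carrier is visible: bores at about (250,125) and (250,148), caps at (248,101) and (250,177), foot plate from (221,57) to (275,198).

```bash
python3 - <<'E'
from h import *
im=np.load('w4.npy'); save('w4z',cv2.resize(im[50:210,200:300],None,fx=5,fy=5,interpolation=cv2.INTER_CUBIC)[:, :])
print(im[50:210,200:300].shape)
save('w4z',cv2.resize(im[50:165,200:300],None,fx=5,fy=5,interpolation=cv2.INTER_CUBIC))
save('w4y',cv2.resize(im[115:230,200:300],None,fx=5,fy=5,interpolation=cv2.INTER_CUBIC))
E
```

```text
(160, 100, 3)
```

View pics/w4z.png

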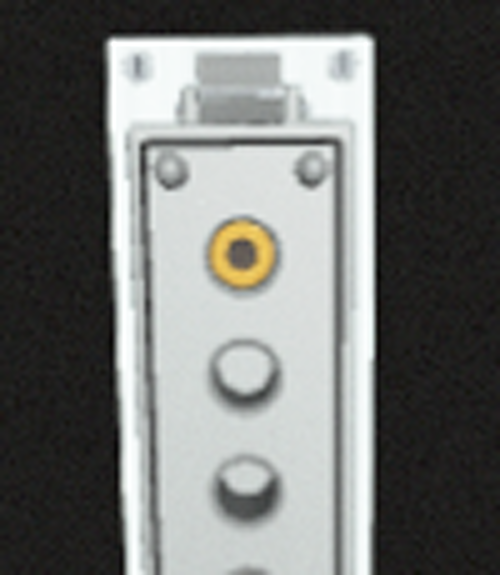

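View pics/w4y.png

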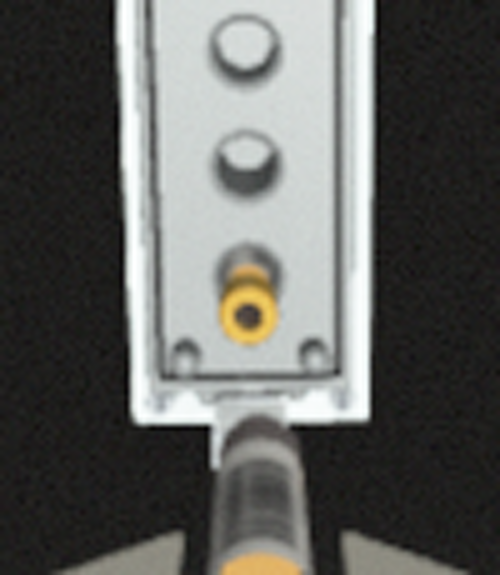

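```bash
python3 - <<'E'
from h import *
w=dict(np.load('w4c.npz'))
f=lambda uv,z: onz(w,uv,z)[:2]
b3=f((249.2,125),.066);b2=f((249.4,147.6),.066)
print('bores',b3,b2,np.linalg.norm(b3-b2),(b3+b2)/2,np.degrees(np.arctan2(*(b3-b2)))*-1)
c4=f((248.3,101),.109);c1=f((249.8,177.8),.109);print('caps',c4,c1,np.linalg.norm(c4-c1),(c4+c1)/2,np.degrees(np.arctan2(*(c4-c1)))*-1)
P=np.array([f(u,.08) for u in [(234.2,84),(262.2,84),(237.4,185.4),(263.2,185)]]);print('posts',P.mean(0),np.degrees(np.arctan2(*((P[0]+P[1]-P[2]-P[3]))))*-1, np.linalg.norm(P[0]-P[1]),np.linalg.norm(P[0]-P[2]))
P=np.array([f(u,.006) for u in [(221.4,57.3),(275,57.3),(226,200),(274.5,199.5)]]);print('plate',P.mean(0),np.degrees(np.arctan2(*((P[0]+P[1]-P[2]-P[3]))))*-1, np.linalg.norm(P[0]-P[1]),np.linalg.norm(P[0]-P[2]))
s=cam('scene')
print(proj(s,[*b3,.066]),proj(s,[*b2,.066]))
E
```

```text
bores [ 0.49089378 -0.27267386] [ 0.48837879 -0.30194025] 0.02937426132526643 [ 0.48963629 -0.28730705] -4.911603916747983
caps [ 0.49268473 -0.24322909] [ 0.48596826 -0.33232187] 0.08934559687130897 [ 0.4893265  -0.28777548] -4.311223409185357
posts [ 0.48971844 -0.28640998] -4.225777085621609 0.03380069973780494 0.12704300886974976
plate [ 0.48952866 -0.28836944] -4.5903207347228285 0.07597799895479551 0.21281125684606408
[[331.34919716 237.77432462]] [[343.29183904 242.02358181]]
```

```bash
python3 - <<'E'
from h import *
w=cam('wrist');s,Rm=tool();h=s['position']-Rm[:,0]*.0188
foot=h+Rm[:,0]*.0875
for a in (0,6.5,-6.5): print(a,proj(w,foot+Rm[:,1]*a/1e3), proj(w,foot+Rm[:,2]*a/1e3))
print('jaw',Rm[:,1],'toolz',Rm[:,2])
im=np.load('w4.npy'); save('w4f',cv2.resize(im[185:265,210:300],None,fx=8,fy=8,interpolation=cv2.INTER_CUBIC))
for n in ['scene','side']:
    C=cam(n);i=read_camera(n);save(n+'4',i);np.save(n+'4.npy',i)
    p=proj(C,h)[0];print(n,p,proj(C,foot)); x,y=p.astype(int)
    cv2.circle(i,(x,y),0,(255,0,0));cv2.circle(i,tuple(proj(C,foot)[0].astype(int)),0,(255,0,0))
    save(n+'4z',cv2.resize(i[y-40:y+60,x-50:x+50],None,fx=6,fy=6,interpolation=cv2.INTER_NEAREST))
E
```

```text
0 [[251.9289521  202.48744887]] [[251.9289521  202.48744887]]
6.5 [[259.81781602 202.49007053]] [[251.92639583 209.91637431]]
-6.5 [[244.03998332 202.48406322]] [[251.93155625 194.9429313 ]]
jaw [ 0.99566477 -0.09261239  0.00863782] toolz [-0.09267912 -0.99566647  0.00767264]
scene [369.86080529 146.55117564] [[363.68521987 185.58984149]]
side [316.69489539  97.73803506] [[314.7262024  121.95442209]]
```

View pics/w4f.png

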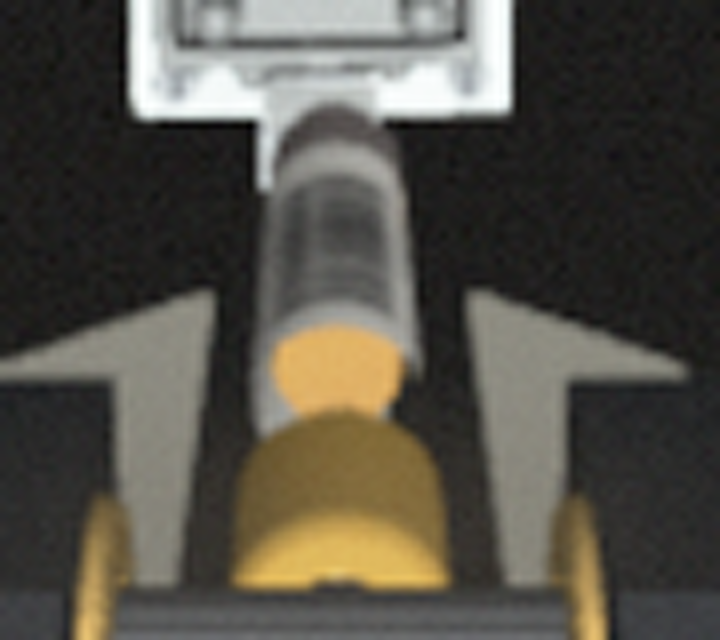

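View pics/scene4z.png

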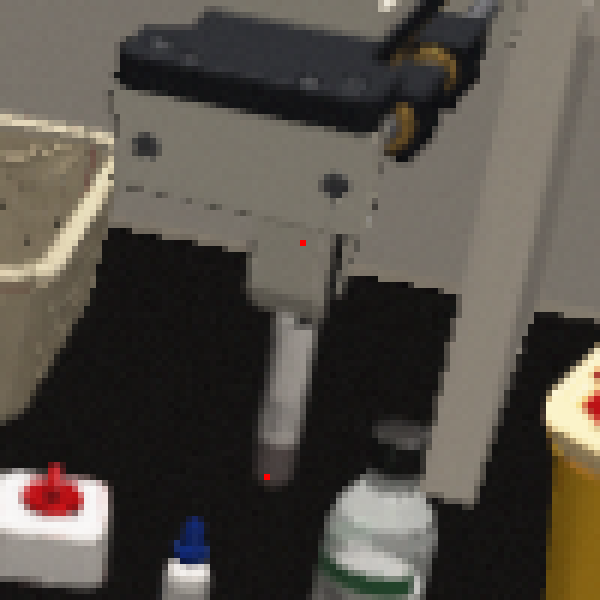

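View pics/side4z.png

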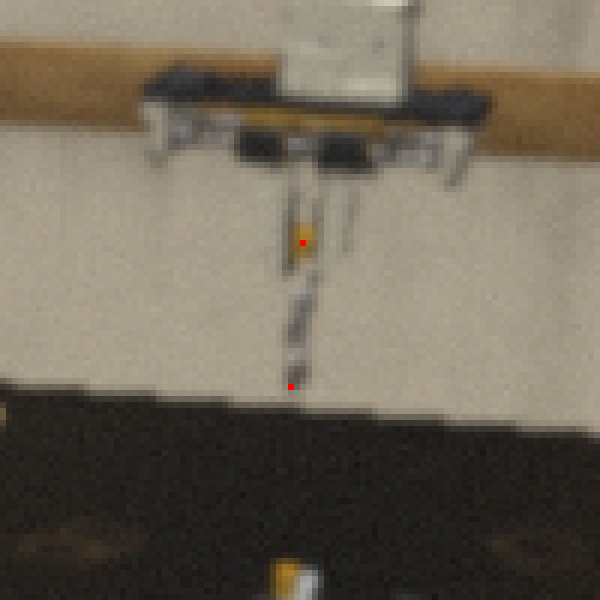

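Request:
send_rows --rows '[{"dp": [0, 0.008, -0.02], "dr": [0.2, 0.2, 0.4], "claw": 0}, {"dp": [0, 0.008, -0.025], "dr": [0.2, 0.2, 0.4], "claw": 0}, {"dp": [0, 0.006, -0.025], "dr": [0, 0, 0], "claw": 0}, {"dp": [0, 0, -0.025], "dr": [0, 0, 0], "claw": 0}, {"dp": [0, 0, -0.01], "dr": [0, 0, 0], "claw": 0}, {"dp": [0, 0, 0], "dr": [0, 0, 0], "claw": 0}, {"dp": [0, 0, 0], "dr": [0, 0, 0], "claw": 0}]'

```text
time_s: 7.03
position: [0.4988, -0.2867, 0.1886]
tool_rot: [105.4, 89.3, 12.4]
wrist_force: [0.4, 0.5, 0.7]
gripper_width: 0.153
```

```bash
python3 -c "
from h import *
plan([.4883,-.3025,.1675],-4.5)"
```

```text
t 7.03 hold now [ 0.4985 -0.2868  0.2074] dp [-0.0105 -0.0158 -0.0399] dr [-0.13  0.64 -1.46] F [0.4 0.5 0.7] w 0.153 q7 [ 21.  21.   9. 103.  -4.  55.  28.]
```

Request:
send_rows --rows '[{"dp": [-0.009, -0.014, 0], "dr": [0, 0.4, -1.2], "claw": 0}, {"dp": [-0.004, -0.006, 0], "dr": [0, 0.2, -0.4], "claw": 0}, {"dp": [0, 0, -0.012], "dr": [0, 0, 0], "claw": 0}, {"dp": [0, 0, -0.012], "dr": [0, 0, 0], "claw": 0}, {"dp": [0, 0, 0], "dr": [0, 0, 0], "claw": 0}, {"dp": [0, 0, 0], "dr": [0, 0, 0], "claw": 0}]'

```text
time_s: 7.53
position: [0.4884, -0.3105, 0.1682]
tool_rot: [79.5, 89.5, -15.3]
wrist_force: [0.7, 0.3, 0.6]
gripper_width: 0.154
```

```bash
python3 -c "
from h import *
plan([.4883,-.3025,.1675],-4.5)"
```

```text
t 7.53 hold now [ 0.4882 -0.3105  0.187 ] dp [-0.0001  0.008  -0.0195] dr [0.13 0.48 0.28] F [0.7 0.3 0.6] w 0.154 q7 [ 22.  23.   9. 104.  -5.  53.  29.]
```

Request:
send_rows --rows '[{"dp": [0, 0.005, -0.008], "dr": [0, 0.4, 0.2], "claw": 0}, {"dp": [0, 0.003, -0.008], "dr": [0, 0, 0], "claw": 0}, {"dp": [0, 0, -0.004], "dr": [0, 0, 0], "claw": 0}, {"dp": [0, 0, 0], "dr": [0, 0, 0], "claw": 0}, {"dp": [0, 0, 0], "dr": [0, 0, 0], "claw": 0}]'

```text
time_s: 7.95
position: [0.4883, -0.3003, 0.1453]
tool_rot: [-14.0, 89.9, -108.4]
wrist_force: [0.4, -0.3, -1.2]
gripper_width: 0.153
```

```bash
cat >> h.py <<'E'
def look(tag):
    s,Rm=tool();h=s['position']-Rm[:,0]*.0188;foot=h+Rm[:,0]*.0875
    for n in ['wrist','scene']:
        C=cam(n);i=read_camera(n);save(n+tag,i);np.save(n+tag+'.npy',i)
        p=proj(C,foot)[0];x,y=p.astype(int);print(n,'foot',p.round(1))
        x=min(max(x,50),460);y=min(max(y,50),330)
        save(n+tag+'z',cv2.resize(i[y-50:y+50,x-50:x+50],None,fx=6,fy=6,interpolation=cv2.INTER_CUBIC)); print('origin',x-50,y-50)
E
python3 -c "
from h import *
plan([.4883,-.3025,.1675],-4.5)
look('5')"
```

```text
t 7.95 hold now [ 0.4883 -0.3003  0.1641] dp [-0.     -0.0022  0.0034] dr [ 0.05 -0.02 -0.02] F [ 0.4 -0.3 -1.2] w 0.153 q7 [ 22.  24.   9. 105.  -5.  51.  28.]
wrist foot [251.9 202.5]
origin 201 152
scene foot [343.2 238.3]
origin 293 188
```

View pics/wrist5z.png

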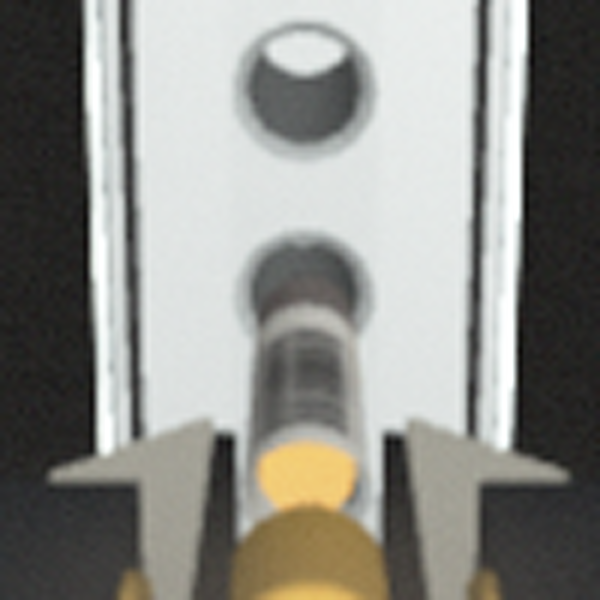

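View pics/scene5z.png

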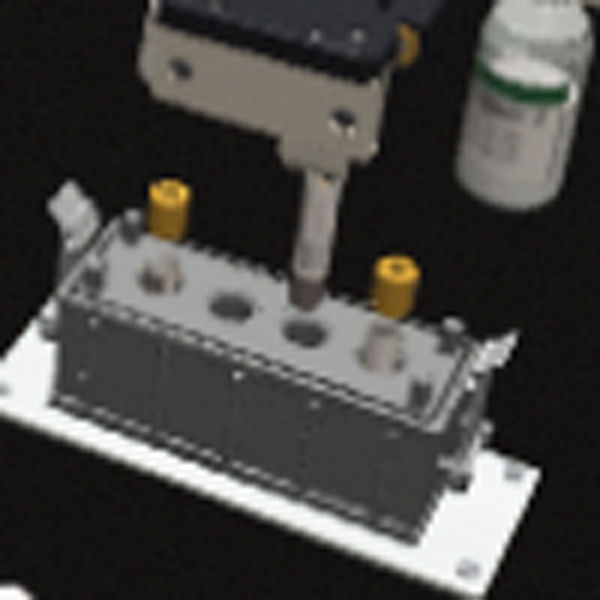

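```bash
python3 - <<'E'
from h import *
w=cam('wrist');plan([.4883,-.3025,.1675],-4.5)
a=onz(w,(251.8,202.3),.066);b=onz(w,(251.8,167),.066);print(a,b,np.linalg.norm(a-b))
f=onz(w,(252.3,205),.0766);print('foot as seen',f)
s=cam('scene');print('scene foot',onz(s,(293+307/6,188+297/6),.078),'bore',onz(s,(293+306/6,188+332/6),.066),onz(s,(293+232/6,188+306/6),.066))
E
```

```text
t 8.05 hold now [ 0.4885 -0.3005  0.1645] dp [-0.0002 -0.0019  0.003 ] dr [ 0.07  0.01 -0.01] F [-0.   0.1 -0.5] w 0.153 q7 [ 22.  24.   9. 105.  -5.  51.  28.]
[ 0.48807321 -0.30410779  0.066     ] [ 0.49049571 -0.27318876  0.066     ] 0.031013789349453622
foot as seen [ 0.48858396 -0.30294712  0.0766    ]
scene foot [ 0.49028518 -0.30193371  0.078     ] bore [ 0.48461858 -0.30468299  0.066     ] [ 0.48695941 -0.27468128  0.066     ]
```

Request:
send_rows --rows '[{"dp": [0, -0.002, -0.006], "dr": [0, 0, 0], "claw": 0}, {"dp": [0, -0.001, -0.006], "dr": [0, 0, 0], "claw": 0}, {"dp": [0, 0, 0], "dr": [0, 0, 0], "claw": 0}]'

```text
time_s: 8.3
position: [0.49, -0.3049, 0.1346]
tool_rot: [54.8, 89.7, -39.7]
wrist_force: [-0.7, -0.3, 3.3]
gripper_width: 0.153
```

```bash
python3 -c "
from h import *
plan([.4883,-.3015,.0995],-4.5)
look('6')"
```

```text
t 8.3 hold now [ 0.4899 -0.3049  0.1534] dp [-0.0017  0.0034 -0.0539] dr [ 0.19  0.23 -0.01] F [-0.7 -0.3  3.3] w 0.153 q7 [ 22.  25.   9. 105.  -5.  49.  29.]
wrist foot [251.9 202.5]
origin 201 152
scene foot [344.9 242. ]
origin 294 191
```

View pics/wrist6z.png

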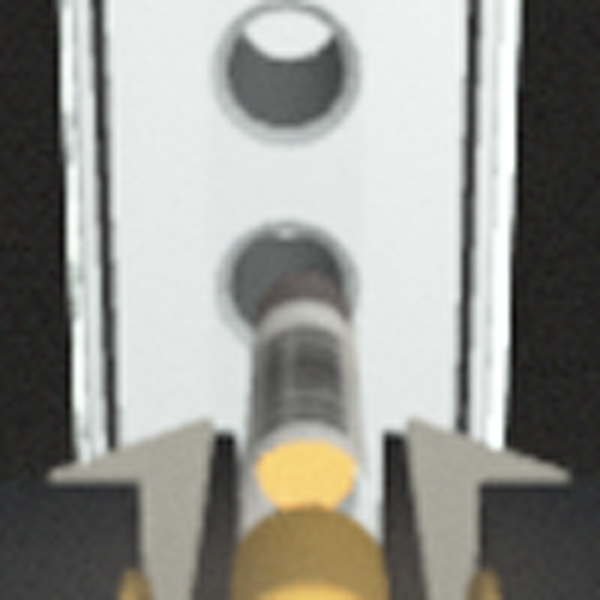

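View pics/scene6z.png

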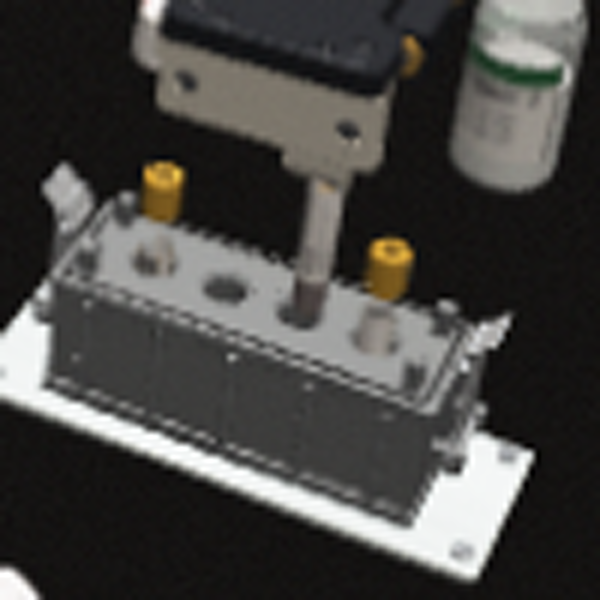

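Request:
send_rows --rows '[{"dp": [-0.001, 0.001, 0.005], "dr": [0, 0, 0], "claw": 0}, {"dp": [-0.001, 0.003, 0], "dr": [0.1, 0.2, 0], "claw": 0}, {"dp": [0, 0, 0], "dr": [0, 0, 0], "claw": 0}, {"dp": [0, 0, 0], "dr": [0, 0, 0], "claw": 0}]'

```text
time_s: 8.73
position: [0.4872, -0.3005, 0.1397]
tool_rot: [-40.8, 89.9, -135.3]
wrist_force: [0.4, -0.5, 0.0]
gripper_width: 0.154
```

```bash
python3 -c "
from h import *
plan([.488,-.301,.158],-4.5)
look('7')"
```

```text
t 8.73 hold now [ 0.4872 -0.3004  0.1585] dp [ 0.0008 -0.0005 -0.0005] dr [ 0.05 -0.05  0.03] F [ 0.4 -0.5  0. ] w 0.154 q7 [ 22.  25.   9. 106.  -5.  50.  29.]
wrist foot [251.9 202.5]
origin 201 152
scene foot [342.8 240.5]
origin 292 190
```

View pics/wrist7z.png

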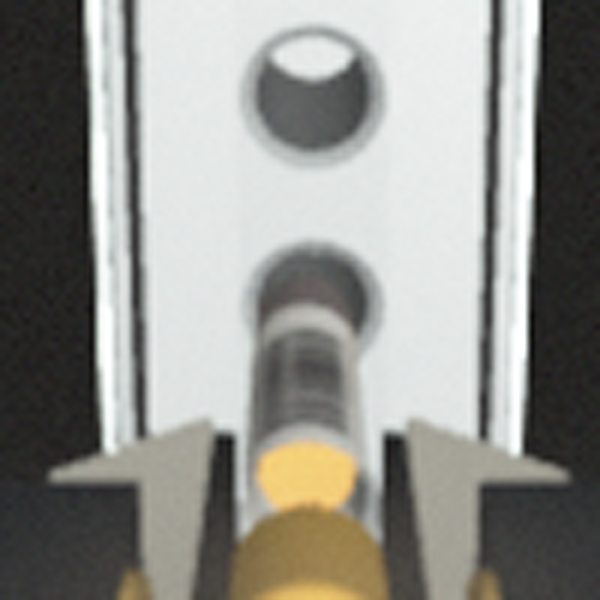

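Request:
send_rows --rows '[{"dp": [0.001, 0.001, -0.003], "dr": [0, 0, 0], "claw": 0}, {"dp": [0, 0, -0.004], "dr": [0, 0, 0], "claw": 0}, {"dp": [0, 0, -0.004], "dr": [0, 0, 0], "claw": 0}, {"dp": [0, 0, 0], "dr": [0, 0, 0], "claw": 0}]'

```text
time_s: 9.17
position: [0.4916, -0.3019, 0.1316]
tool_rot: [53.8, 89.5, -40.7]
wrist_force: [-0.7, 0.5, -0.9]
gripper_width: 0.153
```

```bash
python3 -c "
from h import *
plan([.488,-.300,.158],-4.5)
look('8')"
```

```text
t 9.17 hold now [ 0.4915 -0.3018  0.1504] dp [-0.0036  0.0019  0.0076] dr [0.32 0.37 0.03] F [-0.7  0.5 -0.9] w 0.153 q7 [ 22.  26.   9. 106.  -5.  49.  29.]
wrist foot [251.9 202.6]
origin 201 152
scene foot [343.7 242.2]
origin 293 192
```

View pics/wrist8z.png

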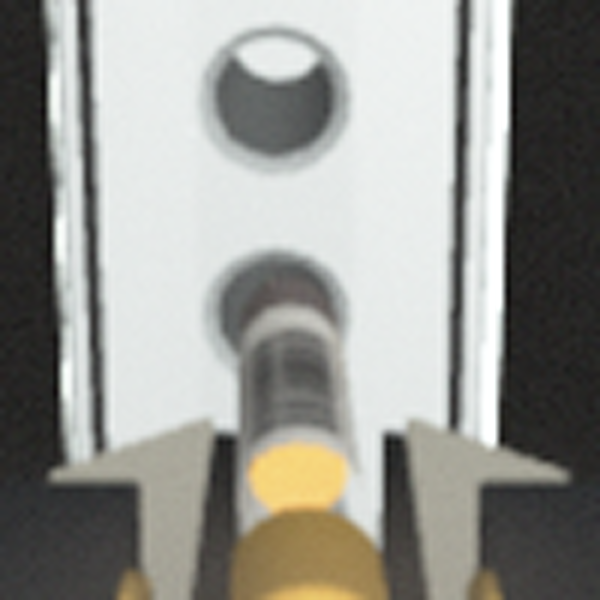

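Request:
send_rows --rows '[{"dp": [-0.003, 0.002, 0], "dr": [0.2, 0.3, 0], "claw": 0}, {"dp": [-0.001, 0, -0.003], "dr": [0, 0, 0], "claw": 0}, {"dp": [0, 0, 0], "dr": [0, 0, 0], "claw": 0}]'

```text
time_s: 9.52
position: [0.4876, -0.2999, 0.1282]
tool_rot: [35.1, 89.9, -59.4]
wrist_force: [1.0, -0.5, -0.3]
gripper_width: 0.153
```

```bash
python3 -c "
from h import *
plan([.488,-.301,.0995],-4.5)"
```

```text
t 9.52 hold now [ 0.4876 -0.2999  0.147 ] dp [ 0.0004 -0.0011 -0.0475] dr [0.12 0.07 0.03] F [ 1.  -0.5 -0.3] w 0.153 q7 [ 22.  26.   9. 106.  -5.  48.  29.]
```

Request:
send_rows --rows '[{"dp": [-0.0005, -0.0005, -0.006], "dr": [0, 0.1, 0], "claw": 0}, {"dp": [-0.001, -0.0005, -0.006], "dr": [0, 0.1, 0], "claw": 0}]'

```text
time_s: 9.68
position: [0.4871, -0.3013, 0.1165]
tool_rot: [7.2, 89.8, -87.3]
wrist_force: [0.9, -0.1, 0.0]
gripper_width: 0.152
```

```bash
python3 -c "
from h import *
plan([.488,-.301,.0995],-4.5)"
```

```text
t 9.68 hold now [ 0.4871 -0.3012  0.1353] dp [ 0.0009  0.0003 -0.0358] dr [0.18 0.01 0.02] F [ 0.9 -0.1  0. ] w 0.152 q7 [ 22.  27.   9. 106.  -5.  47.  29.]
```

Request:
send_rows --rows '[{"dp": [0.0005, 0, -0.008], "dr": [0.1, 0, 0], "claw": 0}, {"dp": [-0.0005, 0, -0.008], "dr": [0, 0.1, 0], "claw": 0}, {"dp": [-0.0005, 0, -0.006], "dr": [0, 0.1, 0], "claw": 0}]'

```text
time_s: 9.93
position: [0.4869, -0.3012, 0.092]
tool_rot: [-59.7, 89.8, -154.2]
wrist_force: [2.0, -0.9, 0.9]
gripper_width: 0.158
```

```bash
python3 -c "
from h import *
plan([.488,-.302,.0995],-4.5)"
```

```text
t 9.93 hold now [ 0.487  -0.3012  0.1108] dp [ 0.0011 -0.0008 -0.0113] dr [ 0.08 -0.16  0.01] F [ 2.  -0.9  0.9] w 0.158 q7 [ 22.  29.   8. 107.  -6.  45.  29.]
```

Request:
send_rows --rows '[{"dp": [0.001, -0.001, -0.006], "dr": [0, 0, 0], "claw": 0}, {"dp": [0, 0, -0.004], "dr": [0, 0, 0], "claw": 0}, {"dp": [0, 0, 0], "dr": [0, 0, 0], "claw": 0}]'

```text
time_s: 10.18
position: [0.4876, -0.3022, 0.0798]
tool_rot: [-78.4, 89.7, -172.9]
wrist_force: [-1.9, -0.4, 10.5]
gripper_width: 0.155
```

```bash
python3 -c "
from h import *
plan([.488,-.302,.0995],-4.5)"
```

```text
t 10.18 hold now [ 0.4877 -0.3022  0.0986] dp [0.0004 0.0002 0.0009] dr [ 0.03 -0.27  0.01] F [-1.9 -0.4 10.5] w 0.155 q7 [ 22.  30.   8. 107.  -6.  44.  29.]
```

Bottomed out at 10 N with the hold point at 0.0986. Release and lift.

Request:
send_rows --rows '[{"dp": [0, 0, 0.001], "dr": [0, 0, 0], "claw": 0.7}, {"dp": [0, 0, 0], "dr": [0, 0, 0], "claw": 0.7}, {"dp": [0, 0, 0], "dr": [0, 0, 0], "claw": 0.7}, {"dp": [0, 0, 0], "dr": [0, 0, 0], "claw": 0.7}, {"dp": [0, 0, 0], "dr": [0, 0, 0], "claw": 0.7}, {"dp": [0, 0, 0.01], "dr": [0, 0, 0], "claw": 0.7}, {"dp": [0, 0, 0.025], "dr": [0, 0, 0], "claw": 0.7}, {"dp": [0, 0, 0.035], "dr": [0, 0, 0], "claw": 0.7}, {"dp": [0, 0, 0.04], "dr": [0, 0, 0], "claw": 0.7}, {"dp": [0, 0, 0.04], "dr": [0, 0, 0], "claw": 0.7}, {"dp": [0, 0, 0], "dr": [0, 0, 0], "claw": 0.7}]'

```text
time_s: 11.1
position: [0.4804, -0.2988, 0.2338]
tool_rot: [-103.9, 88.9, 161.6]
wrist_force: [0.5, -0.4, 1.0]
gripper_width: 0.702
```

```bash
python3 - <<'E'
from h import *
plan([.6836,.1062,.1],-4.5)
w=cam('wrist');im=read_camera('wrist');save('w9',im)
print(proj(w,[[.4883,-.3025,.11],[.4907,-.2725,.066]]))
E
```

```text
t 11.1 hold now [ 0.4807 -0.2989  0.2526] dp [ 0.2032  0.405  -0.1526] dr [-0.36 -1.07  0.04] F [ 0.5 -0.4  1. ] w 0.702 q7 [ 21.  19.  10. 101.  -3.  62.  28.]
[[262.4247994  188.6995731 ]
 [262.11244131 152.52049482]]
```

View pics/w9.png

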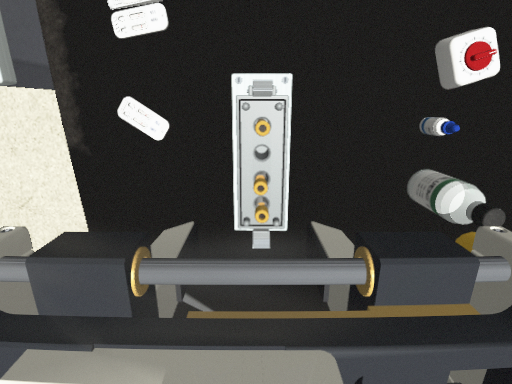

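Request:
send_rows --rows '[{"dp": [0.01, 0.02, 0], "dr": [-0.1, -0.2, 0], "claw": 0.7}, {"dp": [0.017, 0.034, 0], "dr": [-0.1, -0.2, 0], "claw": 0.7}, {"dp": [0.018, 0.036, 0], "dr": [-0.1, -0.2, 0], "claw": 0.7}, {"dp": [0.018, 0.036, 0], "dr": [0, -0.2, 0], "claw": 0.7}, {"dp": [0.018, 0.036, 0], "dr": [0, -0.2, 0], "claw": 0.7}, {"dp": [0.018, 0.036, 0], "dr": [0, 0, 0], "claw": 0.7}, {"dp": [0.018, 0.036, 0], "dr": [0, 0, 0], "claw": 0.7}, {"dp": [0.018, 0.036, 0], "dr": [0, 0, 0], "claw": 0.7}, {"dp": [0.018, 0.036, 0], "dr": [0, 0, 0], "claw": 0.7}, {"dp": [0.018, 0.036, 0], "dr": [0, 0, 0], "claw": 0.7}, {"dp": [0.018, 0.036, 0], "dr": [0, 0, 0], "claw": 0.7}, {"dp": [0.014, 0.028, 0], "dr": [0, 0, 0], "claw": 0.7}]'

```text
time_s: 12.15
position: [0.676, 0.1141, 0.2287]
tool_rot: [-63.1, 89.3, -159.1]
wrist_force: [0.6, 1.0, 0.6]
gripper_width: 0.7
```

```bash
python3 -c "
from h import *
plan([.6836,.107,.15],-4.5)"
```

```text
t 12.15 hold now [0.6762 0.1142 0.2475] dp [ 0.0076 -0.0071 -0.0975] dr [ 0.26 -0.64  1.41] F [0.6 1.  0.6] w 0.7 q7 [-12.  31.   1.  83.  -0.  67. -18.]
```

Request:
send_rows --rows '[{"dp": [0.004, -0.009, -0.02], "dr": [0.1, -0.4, 1], "claw": 0.7}, {"dp": [0, -0.003, -0.025], "dr": [0, 0, 0.4], "claw": 0.7}, {"dp": [0, 0, -0.02], "dr": [0, 0, 0], "claw": 0.7}, {"dp": [0, 0, 0], "dr": [0, 0, 0], "claw": 0.7}, {"dp": [0, 0, 0], "dr": [0, 0, 0], "claw": 0.7}]'

```text
time_s: 12.57
position: [0.6792, 0.1193, 0.1579]
tool_rot: [-119.2, 89.5, 147.4]
wrist_force: [0.8, 0.5, 0.6]
gripper_width: 0.702
```

```bash
python3 - <<'E'
from h import *
w=cam('wrist');im=read_camera('wrist');save('w10',im)
plan([.6836,.107,.1025],-4.5)
for b in blobs(yellow(im)): print(b[0],b[1],onz(w,b[0],.110).round(4))
save('w10z',cv2.resize(im[160:260,200:320],None,fx=5,fy=5,interpolation=cv2.INTER_CUBIC))
E
```

```text
t 12.62 hold now [0.6789 0.119  0.1764] dp [ 0.0048 -0.012  -0.0739] dr [-0.26 -0.48 -1.14] F [-0.7 -1.1 -0.9] w 0.697 q7 [-12.  35.  -0.  86.  -0.  60. -15.]
[259.3  219.08] [251 211  18  19 194] [0.6841 0.1129 0.11  ]
```

View pics/w10z.png

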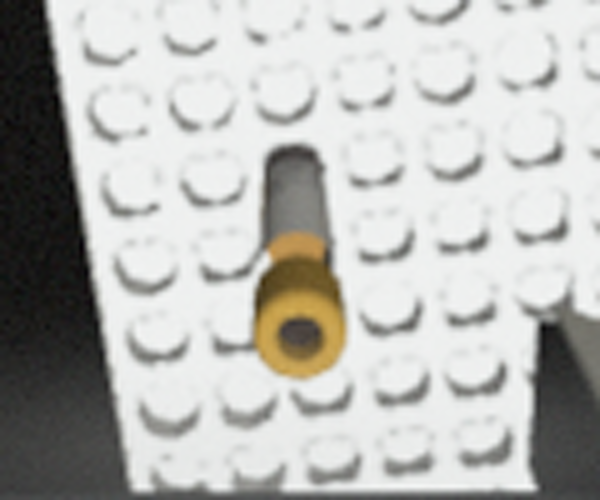

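```bash
python3 - <<'E'
from h import *
w=cam('wrist');print(onz(w,(260,227),.112))
plan([.6838,.1075,.1025],-4.5)
E
```

```text
[0.68382864 0.107059   0.112     ]
t 12.62 hold now [0.6789 0.119  0.1764] dp [ 0.005  -0.0115 -0.0739] dr [-0.26 -0.48 -1.14] F [-0.7 -1.1 -0.9] w 0.697 q7 [-12.  35.  -0.  86.  -0.  60. -15.]
```

Request:
send_rows --rows '[{"dp": [0.005, -0.008, -0.005], "dr": [-0.2, -0.4, -0.8], "claw": 0.7}, {"dp": [0.001, -0.005, -0.012], "dr": [0, 0, -0.3], "claw": 0.7}, {"dp": [0, 0, 0], "dr": [0, 0, 0], "claw": 0.7}]'

```text
time_s: 12.87
position: [0.6869, 0.1042, 0.1427]
tool_rot: [108.0, 89.8, 13.4]
wrist_force: [-0.1, -0.7, -0.6]
gripper_width: 0.703
```

```bash
python3 - <<'E'
from h import *
plan([.6838,.107,.1025],-4.5)
E
```

```text
t 12.87 hold now [0.6868 0.1042 0.1615] dp [-0.0031  0.0028 -0.059 ] dr [-0.05  0.21  0.12] F [-0.1 -0.7 -0.6] w 0.703 q7 [-11.  36.   0.  87.  -0.  58. -15.]
```

Request:
send_rows --rows '[{"dp": [-0.003, 0.002, -0.015], "dr": [0, 0.2, 0.1], "claw": 0.7}, {"dp": [-0.001, 0, -0.015], "dr": [0, 0.1, 0], "claw": 0.7}, {"dp": [-0.001, 0, -0.015], "dr": [0, 0.1, 0], "claw": 0.7}, {"dp": [0, 0, 0], "dr": [0, 0, 0], "claw": 0.7}]'

```text
time_s: 13.2
position: [0.6846, 0.1025, 0.0987]
tool_rot: [103.6, 89.8, 8.8]
wrist_force: [-1.1, -0.9, -0.7]
gripper_width: 0.701
```

```bash
python3 - <<'E'
from h import *
plan([.6838,.107,.1025],-4.5)
E
```

```text
t 13.2 hold now [0.6845 0.1025 0.1175] dp [-0.0008  0.0045 -0.015 ] dr [-0.03  0.17  0.33] F [-1.1 -0.9 -0.7] w 0.701 q7 [-11.  38.   0.  88.  -0.  53. -15.]
```

Request:
send_rows --rows '[{"dp": [-0.001, 0.005, -0.008], "dr": [0, 0.1, 0.3], "claw": 0.7}, {"dp": [0, 0.002, -0.007], "dr": [0, 0, 0], "claw": 0.7}, {"dp": [0, 0, 0], "dr": [0, 0, 0], "claw": 0.7}, {"dp": [0, 0, 0], "dr": [0, 0, 0], "claw": 0.7}]'

```text
time_s: 13.53
position: [0.6844, 0.1096, 0.0832]
tool_rot: [109.0, 89.9, 14.5]
wrist_force: [0.0, -0.2, -0.8]
gripper_width: 0.702
```

```bash
python3 - <<'E'
from h import *
plan([.6838,.107,.1025],-4.5)
E
```

```text
t 13.53 hold now [0.6844 0.1096 0.102 ] dp [-0.0006 -0.0026  0.0005] dr [-0.03  0.13  0.06] F [ 0.  -0.2 -0.8] w 0.702 q7 [-11.  39.   0.  89.  -0.  52. -16.]
```

Request:
send_rows --rows '[{"dp": [0, -0.003, 0], "dr": [0, 0.1, 0], "claw": 0.7}, {"dp": [0, 0, 0], "dr": [0, 0, 0], "claw": 0}, {"dp": [0, 0, 0], "dr": [0, 0, 0], "claw": 0}, {"dp": [0, 0, 0], "dr": [0, 0, 0], "claw": 0}, {"dp": [0, 0, 0], "dr": [0, 0, 0], "claw": 0}, {"dp": [0, 0, 0], "dr": [0, 0, 0], "claw": 0}, {"dp": [0, 0, 0], "dr": [0, 0, 0], "claw": 0}, {"dp": [0, 0, 0], "dr": [0, 0, 0], "claw": 0}, {"dp": [0, 0, 0], "dr": [0, 0, 0], "claw": 0}, {"dp": [0, 0, 0], "dr": [0, 0, 0], "claw": 0}, {"dp": [0, 0, 0], "dr": [0, 0, 0], "claw": 0}]'

```text
time_s: 14.45
position: [0.6862, 0.1067, 0.0862]
tool_rot: [110.8, 89.7, 16.2]
wrist_force: [0.6, 0.3, 0.7]
gripper_width: 0.153
```

```bash
python3 - <<'E'
from h import *
plan([.6838,.107,.1025],-4.5)
E
```

```text
t 14.45 hold now [0.6861 0.1067 0.105 ] dp [-0.0024  0.0003 -0.0025] dr [-0.08  0.26  0.05] F [0.6 0.3 0.7] w 0.153 q7 [-11.  39.   0.  88.  -0.  52. -15.]
```

Request:
send_rows --rows '[{"dp": [0, 0, 0.008], "dr": [0, 0, 0], "claw": 0}, {"dp": [0, 0, 0.015], "dr": [0, 0, 0], "claw": 0}, {"dp": [0, 0, 0.03], "dr": [0, 0, 0], "claw": 0}, {"dp": [0, 0, 0.035], "dr": [0, 0, 0], "claw": 0}, {"dp": [0, 0, 0.035], "dr": [0, 0, 0], "claw": 0}, {"dp": [-0.005, -0.01, 0.03], "dr": [0, 0, 0], "claw": 0}, {"dp": [-0.012, -0.024, 0.01], "dr": [0, 0, 0], "claw": 0}, {"dp": [-0.018, -0.035, 0], "dr": [0, 0, 0], "claw": 0}, {"dp": [-0.018, -0.035, 0], "dr": [0, 0, 0], "claw": 0}, {"dp": [-0.018, -0.035, 0], "dr": [0, 0, 0], "claw": 0}, {"dp": [-0.018, -0.035, 0], "dr": [0, 0, 0], "claw": 0}, {"dp": [-0.018, -0.035, 0], "dr": [0, 0, 0], "claw": 0}]'

```text
time_s: 15.45
position: [0.5758, -0.0943, 0.263]
tool_rot: [124.6, 89.1, 31.3]
wrist_force: [0.8, -0.0, -0.2]
gripper_width: 0.151
```

```bash
python3 - <<'E'
from h import *
plan([.4905,-.271,.20],-4.5)
E
```

```text
t 15.45 hold now [ 0.5756 -0.0945  0.2818] dp [-0.0853 -0.1767 -0.0818] dr [-0.44  0.75 -1.2 ] F [ 0.8 -0.  -0.2] w 0.151 q7 [ 4. 18.  4. 98. -2. 64.  5.]
```

Request:
send_rows --rows '[{"dp": [-0.016, -0.034, -0.004], "dr": [-0.1, 0.2, -0.3], "claw": 0}, {"dp": [-0.016, -0.034, -0.004], "dr": [-0.1, 0.2, -0.3], "claw": 0}, {"dp": [-0.016, -0.034, -0.004], "dr": [-0.1, 0.2, -0.3], "claw": 0}, {"dp": [-0.016, -0.034, -0.004], "dr": [-0.1, 0.1, -0.2], "claw": 0}, {"dp": [-0.014, -0.03, -0.004], "dr": [0, 0, 0], "claw": 0}, {"dp": [0, 0, -0.01], "dr": [0, 0, 0], "claw": 0}, {"dp": [0, 0, 0], "dr": [0, 0, 0], "claw": 0}, {"dp": [0, 0, 0], "dr": [0, 0, 0], "claw": 0}]'

```text
time_s: 16.12
position: [0.4869, -0.2809, 0.2409]
tool_rot: [56.9, 89.3, -38.6]
wrist_force: [0.2, 0.6, 1.3]
gripper_width: 0.153
```

```bash
python3 - <<'E'
from h import *
plan([.4905,-.271,.17],-4.5)
E
```

```text
t 16.12 hold now [ 0.4867 -0.2808  0.2597] dp [ 0.0036  0.0099 -0.0897] dr [0.44 0.56 0.99] F [0.2 0.6 1.3] w 0.153 q7 [ 19.  17.  10. 102.  -3.  60.  24.]
```

Request:
send_rows --rows '[{"dp": [0.002, 0.005, -0.02], "dr": [0.3, 0.4, 0.6], "claw": 0}, {"dp": [0, 0.004, -0.025], "dr": [0.1, 0.1, 0.3], "claw": 0}, {"dp": [-0.001, 0, -0.025], "dr": [0, 0.1, 0], "claw": 0}, {"dp": [0, 0, -0.01], "dr": [0, 0, 0], "claw": 0}, {"dp": [0, 0, 0], "dr": [0, 0, 0], "claw": 0}]'

```text
time_s: 16.53
position: [0.4944, -0.2672, 0.164]
tool_rot: [84.2, 89.5, -9.9]
wrist_force: [0.4, 1.2, 0.2]
gripper_width: 0.157
```

```bash
python3 - <<'E'
from h import *
plan([.4905,-.271,.166],-4.5)
E
```

```text
t 16.53 hold now [ 0.4942 -0.2671  0.1828] dp [-0.0039 -0.0038 -0.0168] dr [ 0.1   0.53 -0.4 ] F [0.4 1.2 0.2] w 0.157 q7 [ 19.  22.   9. 106.  -4.  52.  25.]
```

Request:
send_rows --rows '[{"dp": [-0.003, -0.003, -0.006], "dr": [0.1, 0.4, -0.3], "claw": 0}, {"dp": [-0.001, -0.001, -0.007], "dr": [0, 0.1, 0], "claw": 0}, {"dp": [0, 0, 0], "dr": [0, 0, 0], "claw": 0}, {"dp": [0, 0, 0], "dr": [0, 0, 0], "claw": 0}]'

```text
time_s: 16.87
position: [0.4934, -0.2702, 0.1533]
tool_rot: [83.9, 89.8, -10.3]
wrist_force: [0.2, -0.1, -1.1]
gripper_width: 0.154
```

```bash
python3 - <<'E'
from h import *
plan([.4905,-.271,.166],-4.5)
look('11')
E
```

```text
t 16.87 hold now [ 0.4933 -0.2702  0.1721] dp [-0.0029 -0.0008 -0.0061] dr [ 0.04  0.21 -0.29] F [ 0.2 -0.1 -1.1] w 0.154 q7 [ 19.  23.   9. 107.  -4.  51.  26.]
wrist foot [251.9 202.5]
origin 201 152
scene foot [331.5 230.6]
origin 281 180
```

View pics/wrist11z.png

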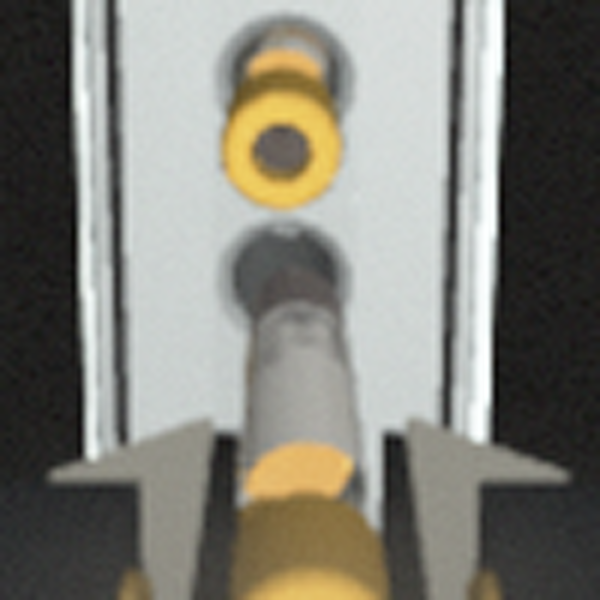

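View pics/scene11z.png

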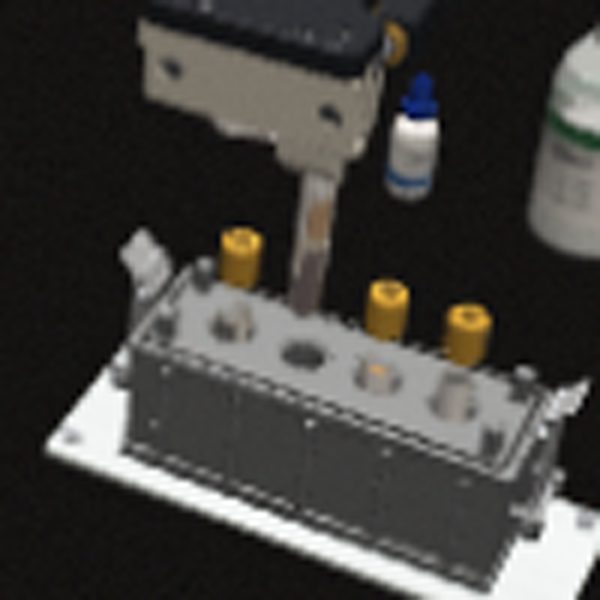

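Request:
send_rows --rows '[{"dp": [-0.0015, -0.0015, -0.004], "dr": [0, 0.2, -0.2], "claw": 0}, {"dp": [-0.0005, 0, -0.004], "dr": [0, 0.1, 0], "claw": 0}, {"dp": [0, 0, 0], "dr": [0, 0, 0], "claw": 0}]'

```text
time_s: 17.22
position: [0.492, -0.2727, 0.1463]
tool_rot: [29.5, 89.9, -65.0]
wrist_force: [-0.0, 0.5, -0.3]
gripper_width: 0.153
```

```bash
python3 - <<'E'
from h import *
plan([.4920,-.2715,.166],-4.5)
look('12')
E
```

```text
t 17.22 hold now [ 0.492  -0.2726  0.1651] dp [-0.      0.0012  0.0009] dr [ 0.11  0.05 -0.04] F [-0.   0.5 -0.3] w 0.153 q7 [ 19.  23.   9. 107.  -4.  50.  26.]
wrist foot [252.  202.5]
origin 201 152
scene foot [332.1 233.6]
origin 282 183
```

View pics/wrist12z.png

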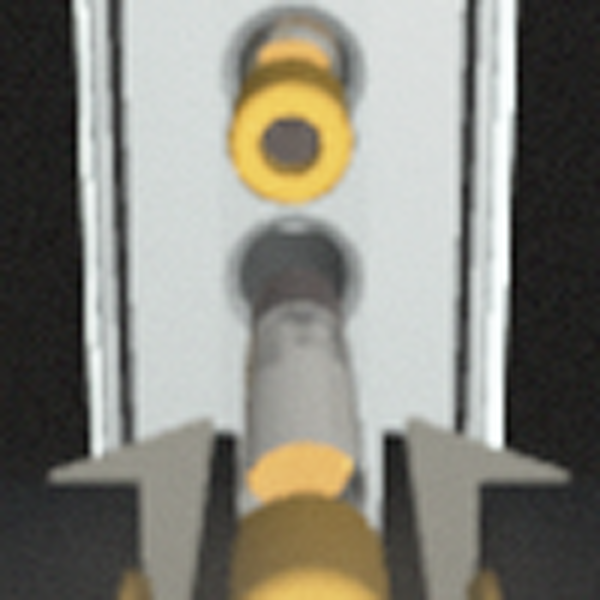

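Request:
send_rows --rows '[{"dp": [-0.0005, 0.001, -0.004], "dr": [0, 0.1, 0], "claw": 0}, {"dp": [-0.0005, 0.0005, -0.004], "dr": [0, 0.1, 0], "claw": 0}, {"dp": [0, 0, 0], "dr": [0, 0, 0], "claw": 0}]'

```text
time_s: 17.57
position: [0.4913, -0.2713, 0.1383]
tool_rot: [-32.2, 89.8, -126.7]
wrist_force: [0.4, -0.8, 0.2]
gripper_width: 0.154
```

```bash
python3 - <<'E'
from h import *
plan([.4920,-.2715,.15],-4.5)
look('13')
E
```

```text
t 17.57 hold now [ 0.4914 -0.2712  0.1571] dp [ 0.0007 -0.0002 -0.0071] dr [ 0.14 -0.1  -0.03] F [ 0.4 -0.8  0.2] w 0.154 q7 [ 19.  24.   9. 107.  -4.  49.  25.]
wrist foot [252.  202.5]
origin 201 152
scene foot [331.  236.3]
origin 281 186
```

View pics/wrist13z.png

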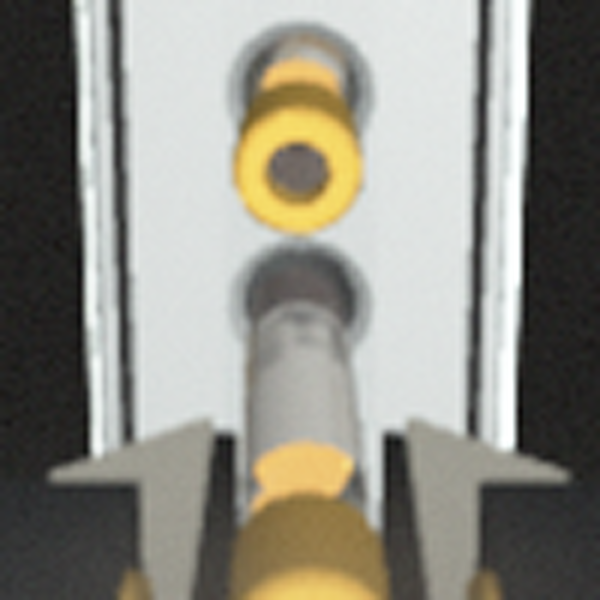

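Request:
send_rows --rows '[{"dp": [0.001, 0, -0.004], "dr": [0, 0, 0], "claw": 0}, {"dp": [0, 0, -0.005], "dr": [0, 0.1, 0], "claw": 0}, {"dp": [-0.0005, 0, -0.005], "dr": [0, 0.1, 0], "claw": 0}]'

```text
time_s: 17.92
position: [0.493, -0.2721, 0.1251]
tool_rot: [-30.1, 89.7, -124.6]
wrist_force: [0.4, -0.2, 0.1]
gripper_width: 0.155
```

```bash
python3 - <<'E'
from h import *
plan([.4920,-.2718,.102],-4.5)
E
```

```text
t 17.92 hold now [ 0.4931 -0.2721  0.1439] dp [-0.001   0.0003 -0.0419] dr [ 0.22 -0.15 -0.02] F [ 0.4 -0.2  0.1] w 0.155 q7 [ 19.  25.   9. 107.  -5.  48.  25.]
```

Request:
send_rows --rows '[{"dp": [-0.0015, 0, -0.006], "dr": [0.1, -0.1, 0], "claw": 0}, {"dp": [-0.0005, 0, -0.007], "dr": [0, 0, 0], "claw": 0}, {"dp": [-0.0005, 0, -0.007], "dr": [0, 0, 0], "claw": 0}]'

```text
time_s: 18.17
position: [0.4907, -0.2721, 0.1032]
tool_rot: [-5.7, 89.9, -100.2]
wrist_force: [-0.6, 0.2, -0.6]
gripper_width: 0.154
```

```bash
python3 - <<'E'
from h import *
plan([.4910,-.2722,.102],-4.5)
E
```

```text
t 18.17 hold now [ 0.4907 -0.272   0.122 ] dp [ 0.0003 -0.0001 -0.02  ] dr [ 0.12 -0.02 -0.04] F [-0.6  0.2 -0.6] w 0.154 q7 [ 20.  27.   8. 108.  -5.  45.  26.]
```

Request:
send_rows --rows '[{"dp": [0, 0, -0.007], "dr": [0, 0, 0], "claw": 0}, {"dp": [-0.0005, 0, -0.007], "dr": [0, 0, 0], "claw": 0}, {"dp": [0, 0, -0.005], "dr": [0, 0, 0], "claw": 0}, {"dp": [0, 0, -0.002], "dr": [0, 0, 0], "claw": 0}]'

```text
time_s: 18.5
position: [0.4915, -0.2733, 0.0808]
tool_rot: [37.1, 89.7, -57.3]
wrist_force: [-2.5, -0.3, 23.5]
gripper_width: 0.155
```

```bash
python3 - <<'E'
from h import *
plan([.4910,-.2722,.102],-4.5)
E
```

```text
t 18.5 hold now [ 0.4915 -0.2732  0.0996] dp [-0.0005  0.0011  0.0024] dr [ 0.21  0.14 -0.02] F [-2.5 -0.3 23.5] w 0.155 q7 [ 20.  29.   8. 109.  -5.  42.  26.]
```

Request:
send_rows --rows '[{"dp": [0, 0, 0.002], "dr": [0, 0, 0], "claw": 0.7}, {"dp": [0, 0, 0], "dr": [0, 0, 0], "claw": 0.7}, {"dp": [0, 0, 0], "dr": [0, 0, 0], "claw": 0.7}, {"dp": [0, 0, 0], "dr": [0, 0, 0], "claw": 0.7}, {"dp": [0, 0, 0], "dr": [0, 0, 0], "claw": 0.7}, {"dp": [0, 0, 0.01], "dr": [0, 0, 0], "claw": 0.7}, {"dp": [0, 0, 0.025], "dr": [0, 0, 0], "claw": 0.7}, {"dp": [0, 0, 0.035], "dr": [0, 0, 0], "claw": 0.7}, {"dp": [0, 0, 0.04], "dr": [0, 0, 0], "claw": 0.7}, {"dp": [0, 0, 0.04], "dr": [0, 0, 0], "claw": 0.7}, {"dp": [0, -0.02, 0.03], "dr": [0, 0, 0], "claw": 0.7}, {"dp": [0, -0.02, 0], "dr": [0, 0, 0], "claw": 1}]'

```text
time_s: 19.5
position: [0.4869, -0.3065, 0.2693]
tool_rot: [-107.3, 89.5, 158.6]
wrist_force: [1.3, -1.1, 0.4]
gripper_width: 0.733
```

```bash
python3 - <<'E'
from h import *
w=cam('wrist');np.savez('w14c.npz',**w);im=read_camera('wrist');save('w14',im)
plan([.46,.29,.25],-4.5)
for b in blobs(yellow(im)): 
    if 200<b[0][0]<320: print(b[0],b[1],onz(w,b[0],.108).round(4))
print(proj(w,[[.4883,-.3025,.109],[.4907,-.2725,.109]]))
save('w14z',cv2.resize(im[60:240,190:340],None,fx=4,fy=4,interpolation=cv2.INTER_CUBIC)[:590])
# lid from initial pictures
s=cam('scene');d=cam('side')
# lid top face corners (z=.05) and handle ends in scene
for u,v in [(190,185),(480,285),(575,210)]: print('top',onz(s,(90+u/8-.5,165+v/8-.5),.05).round(4))
for u,v in [(300,112),(445,150)]: print('bar',onz(s,(90+u/8-.5,165+v/8-.5),.08).round(4))
for u,v in [(220,290),(500,390),(592,320)]: print('rim',onz(s,(90+u/8-.5,165+v/8-.5),.0).round(4))
E
```

```text
t 19.55 hold now [ 0.4855 -0.3108  0.2861] dp [-0.0254  0.6007 -0.0361] dr [-0.05 -0.51 -0.19] F [ 1.5 -4.   0.4] w 0.772 q7 [21. 18. 11. 98. -3. 66. 28.]
[253.69 118.75] [248 113  12  12  51] [ 0.492  -0.2427  0.108 ]
[255.   145.15] [249 141  12  12  53] [ 0.4915 -0.271   0.108 ]
[251.41 169.67] [247 165  11  14  54] [ 0.4856 -0.2981  0.108 ]
[253.61 196.09] [248 190  11  14  70] [ 0.4859 -0.3292  0.108 ]
[[254.08135699 173.50504621]
 [254.38447425 146.65671141]]
top [0.4436 0.3809 0.05  ]
top [0.4409 0.2358 0.05  ]
top [0.4948 0.2376 0.05  ]
bar [0.467  0.3392 0.08  ]
bar [0.4702 0.2713 0.08  ]
rim [0.4467 0.3835 0.    ]
rim [0.4452 0.2411 0.    ]
rim [0.4957 0.2399 0.    ]
```

View pics/w14z.png

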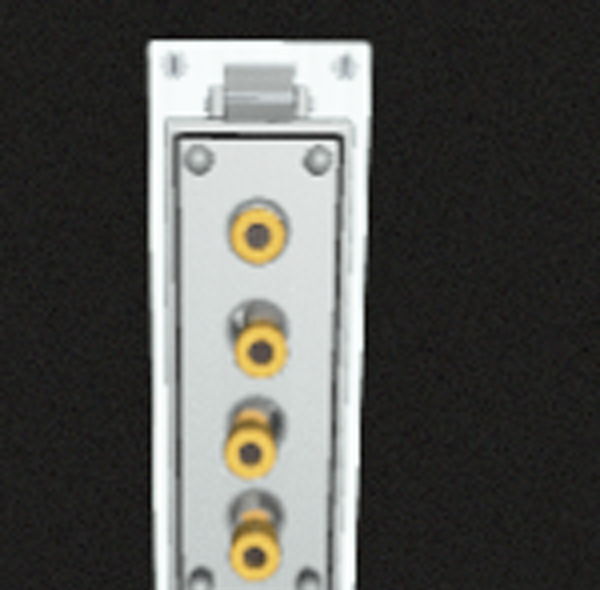

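Request:
send_rows --rows '[{"dp": [0, 0.015, 0], "dr": [0, 0, 0], "claw": 1}, {"dp": [-0.001, 0.03, 0], "dr": [0, -0.1, 0.3], "claw": 1}, {"dp": [-0.001, 0.04, 0], "dr": [0, -0.1, 0.3], "claw": 1}, {"dp": [-0.001, 0.04, 0], "dr": [0, -0.1, 0.3], "claw": 1}, {"dp": [-0.001, 0.04, 0], "dr": [0, -0.1, 0.3], "claw": 1}, {"dp": [-0.001, 0.04, 0], "dr": [0, -0.1, 0.3], "claw": 1}, {"dp": [-0.001, 0.04, 0], "dr": [0, 0, 0.3], "claw": 1}, {"dp": [-0.001, 0.04, 0], "dr": [0, 0, 0.3], "claw": 1}, {"dp": [-0.001, 0.04, 0], "dr": [0, 0, 0.3], "claw": 1}, {"dp": [-0.001, 0.04, 0], "dr": [0, 0, 0.3], "claw": 1}, {"dp": [-0.001, 0.04, 0], "dr": [0, 0, 0.3], "claw": 1}, {"dp": [-0.001, 0.04, 0], "dr": [0, 0, 0.3], "claw": 1}]'

```text
time_s: 20.55
position: [0.4598, 0.1393, 0.2696]
tool_rot: [-8.8, 89.6, -100.9]
wrist_force: [1.7, -0.2, 0.3]
gripper_width: 1.003
```

```bash
python3 - <<'E'
from h import *
plan([.469,.26,.28],0)
E
```

```text
t 20.55 hold now [0.4598 0.1394 0.2884] dp [ 0.0092  0.1207 -0.0084] dr [ 0.43 -0.07  2.03] F [ 1.7 -0.2  0.3] w 1.003 q7 [-12.   7.  -9. 110.   2.  63. -24.]
```

Request:
send_rows --rows '[{"dp": [0.003, 0.038, -0.003], "dr": [0.2, 0, 0.5], "claw": 1}, {"dp": [0.003, 0.038, -0.003], "dr": [0.1, 0, 0.5], "claw": 1}, {"dp": [0.003, 0.034, -0.003], "dr": [0.1, 0, 0.5], "claw": 1}, {"dp": [0, 0.008, 0], "dr": [0, 0, 0.5], "claw": 1}, {"dp": [0, 0, 0], "dr": [0, 0, 0], "claw": 1}, {"dp": [0, 0, 0], "dr": [0, 0, 0], "claw": 1}, {"dp": [0, 0, 0], "dr": [0, 0, 0], "claw": 1}]'

```text
time_s: 21.13
position: [0.4571, 0.2754, 0.2598]
tool_rot: [-100.6, 89.6, 170.6]
wrist_force: [1.4, -0.1, -0.2]
gripper_width: 0.998
```

```bash
python3 - <<'E'
from h import *
w=cam('wrist');np.savez('w15c.npz',**w);im=read_camera('wrist');save('w15',im);np.save('w15.npy',im)
plan([.469,.26,.28],0)
E
```

```text
t 21.18 hold now [0.4574 0.2749 0.2786] dp [ 0.0118 -0.0149  0.0014] dr [-0.05 -0.37 -1.15] F [-0.2  0.4  0. ] w 0.997 q7 [-21.  14. -15. 104.   4.  63. -36.]
```

View pics/w15.png

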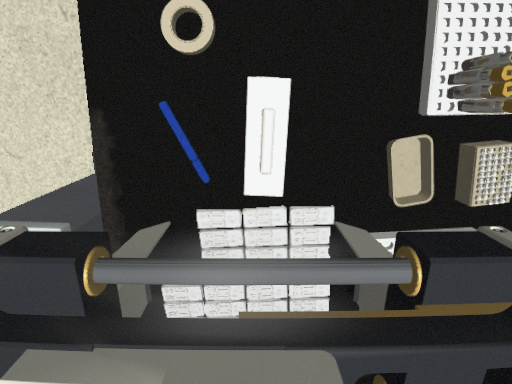

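```bash
python3 - <<'E'
from h import *
w=dict(np.load('w15c.npz'));im=np.load('w15.npy')
g=im.min(2)
m=np.zeros_like(g);m[60:203,225:310]=(g[60:203,225:310]>110)
b=max(blobs(m),key=lambda b:b[1][4]);print(b)
cs,_=cv2.findContours(m,cv2.RETR_EXTERNAL,cv2.CHAIN_APPROX_NONE);c=max(cs,key=cv2.contourArea)
P=np.array([onz(w,p[0].astype(float),.05)[:2]*1000 for p in c],np.float32)
print(cv2.minAreaRect(P))
save('w15z',cv2.resize(im[65:205,225:310],None,fx=4,fy=4,interpolation=cv2.INTER_CUBIC))
for z,uv in [(.08,(268,109.5)),(.08,(266.5,173))]: print(onz(w,uv,z))
E
```

```text
(array([266.  , 135.08]), array([ 244,   76,   47,  121, 5014], dtype=int32))
((472.3613586425781, 312.7940368652344), (149.08287048339844, 52.70659637451172), 88.92373657226562)
[0.47242737 0.34901209 0.08      ]
[0.47326544 0.27589805 0.08      ]
```

View pics/w15z.png

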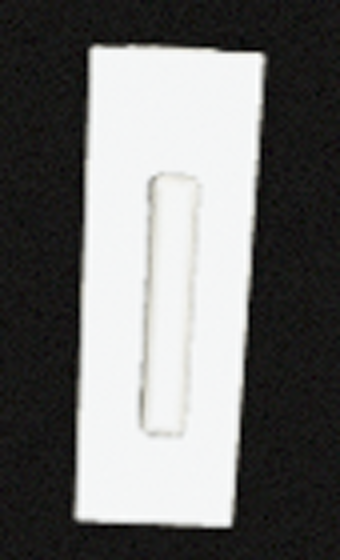

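Request:
send_rows --rows '[{"dp": [0.008, 0.02, -0.02], "dr": [0, -0.2, -1], "claw": 1}, {"dp": [0.005, 0.014, -0.03], "dr": [0, -0.1, -1], "claw": 1}, {"dp": [0, 0, -0.03], "dr": [0, 0, 0], "claw": 1}, {"dp": [0, 0, -0.02], "dr": [0, 0, 0], "claw": 1}, {"dp": [0, 0, 0], "dr": [0, 0, 0], "claw": 1}, {"dp": [0, 0, 0], "dr": [0, 0, 0], "claw": 1}]'

```text
time_s: 21.68
position: [0.4764, 0.2979, 0.1604]
tool_rot: [76.1, 89.6, -16.0]
wrist_force: [0.4, 0.1, -0.2]
gripper_width: 1.001
```

```bash
python3 - <<'E'
from h import *
plan([.4725,.3128,.074],-1.1)
w=cam('wrist');im=read_camera('wrist');save('w16',im)
plan([.4725,.3128,.074],-1.1)
print(proj(w,[[.4725,.3128,.08],[.4725,.3458,.08],[.4725,.2798,.08]]))
E
```

```text
t 21.68 hold now [0.4763 0.2979 0.1792] dp [-0.0039  0.0149 -0.1052] dr [0.12 0.43 0.96] F [ 0.4  0.1 -0.2] w 1.001 q7 [-24.  23. -14. 106.   7.  52. -43.]
t 21.73 hold now [0.4763 0.2976 0.1793] dp [-0.0039  0.0153 -0.1053] dr [0.14 0.42 0.99] F [ 0.7 -1.4 -1.8] w 0.998 q7 [-24.  23. -14. 106.   7.  52. -43.]
[[245.92552519 181.48099459]
 [244.2596593  142.38797821]
 [247.48088747 217.78346182]]
```

View pics/w16.png

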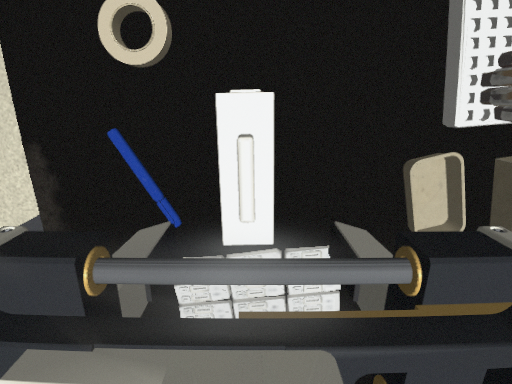

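Request:
send_rows --rows '[{"dp": [-0.003, 0.012, -0.015], "dr": [0.1, 0.3, 0.7], "claw": 1}, {"dp": [-0.002, 0.004, -0.025], "dr": [0, 0.1, 0.3], "claw": 1}, {"dp": [-0.001, 0, -0.025], "dr": [0, 0, 0], "claw": 1}, {"dp": [0, 0, 0], "dr": [0, 0, 0], "claw": 1}, {"dp": [0, 0, 0], "dr": [0, 0, 0], "claw": 1}]'

```text
time_s: 22.15
position: [0.4784, 0.3126, 0.1044]
tool_rot: [111.7, 89.1, 20.1]
wrist_force: [1.3, -0.2, 1.0]
gripper_width: 1.003
```

```bash
python3 - <<'E'
from h import *
plan([.4725,.3135,.074],-1.1)
E
```

```text
t 22.15 hold now [0.4782 0.3125 0.1232] dp [-0.0059  0.0009 -0.0492] dr [-0.32  0.85  0.44] F [ 1.3 -0.2  1. ] w 1.003 q7 [-26.  28. -13. 107.   9.  45. -45.]
```

Request:
send_rows --rows '[{"dp": [-0.005, 0.001, -0.012], "dr": [-0.2, 0.6, 0.3], "claw": 1}, {"dp": [-0.003, 0, -0.015], "dr": [-0.1, 0.3, 0.1], "claw": 1}, {"dp": [-0.001, 0, -0.015], "dr": [0, 0.1, 0], "claw": 1}, {"dp": [0, 0, 0], "dr": [0, 0, 0], "claw": 1}, {"dp": [0, 0, 0], "dr": [0, 0, 0], "claw": 1}]'

```text
time_s: 22.57
position: [0.4733, 0.3147, 0.0664]
tool_rot: [134.2, 89.6, 42.9]
wrist_force: [0.3, 0.1, 0.5]
gripper_width: 1.0
```

```bash
python3 - <<'E'
from h import *
plan([.4725,.3135,.074],-1.1)
E
```

```text
t 22.57 hold now [0.4733 0.3146 0.0852] dp [-0.0008 -0.0012 -0.0112] dr [-0.26  0.28  0.16] F [0.3 0.1 0.5] w 1.0 q7 [-26.  31. -13. 108.  10.  42. -46.]
```

Request:
send_rows --rows '[{"dp": [-0.001, -0.001, -0.007], "dr": [-0.2, 0.2, 0.1], "claw": 1}, {"dp": [-0.001, 0, -0.005], "dr": [0, 0, 0], "claw": 1}, {"dp": [0, 0, 0], "dr": [0, 0, 0], "claw": 1}, {"dp": [0, 0, 0], "dr": [0, 0, 0], "claw": 1}]'

```text
time_s: 22.9
position: [0.4722, 0.3142, 0.0548]
tool_rot: [123.6, 89.8, 32.4]
wrist_force: [-0.0, 0.0, -0.2]
gripper_width: 1.003
```

```bash
python3 - <<'E'
from h import *
plan([.4725,.3135,.074],-1.1)
E
```

```text
t 22.9 hold now [0.4721 0.3141 0.0736] dp [ 0.0003 -0.0007  0.0004] dr [-0.11  0.17  0.06] F [-0.   0.  -0.2] w 1.003 q7 [-27.  32. -12. 108.  10.  41. -46.]
```

Request:
send_rows --rows '[{"dp": [0, 0, 0], "dr": [-0.1, 0.1, 0], "claw": 0}, {"dp": [0, 0, 0], "dr": [0, 0, 0], "claw": 0}, {"dp": [0, 0, 0], "dr": [0, 0, 0], "claw": 0}, {"dp": [0, 0, 0], "dr": [0, 0, 0], "claw": 0}, {"dp": [0, 0, 0], "dr": [0, 0, 0], "claw": 0}, {"dp": [0, 0, 0], "dr": [0, 0, 0], "claw": 0}, {"dp": [0, 0, 0], "dr": [0, 0, 0], "claw": 0}, {"dp": [0, 0, 0], "dr": [0, 0, 0], "claw": 0}, {"dp": [0, 0, 0], "dr": [0, 0, 0], "claw": 0}, {"dp": [0, 0, 0], "dr": [0, 0, 0], "claw": 0}, {"dp": [0, 0, 0], "dr": [0, 0, 0], "claw": 0}, {"dp": [0, 0, 0], "dr": [0, 0, 0], "claw": 0}]' --newtons 60

```text
time_s: 23.9
position: [0.473, 0.3148, 0.0562]
tool_rot: [112.5, 89.8, 21.3]
wrist_force: [0.3, 0.3, -0.2]
gripper_width: 0.179
```

Request:
send_rows --rows '[{"dp": [0, 0, 0], "dr": [0, 0, 0], "claw": 0}, {"dp": [0, 0, 0], "dr": [0, 0, 0], "claw": 0}, {"dp": [0, 0, 0], "dr": [0, 0, 0], "claw": 0}, {"dp": [0, 0, 0], "dr": [0, 0, 0], "claw": 0}]'

```text
time_s: 24.23
position: [0.4728, 0.3148, 0.0561]
tool_rot: [111.9, 89.8, 20.8]
wrist_force: [0.6, -1.4, 0.9]
gripper_width: 0.148
```

```bash
python3 - <<'E'
from h import *
plan([.4725,.3135,.074],-1.1)
E
```

```text
t 24.23 hold now [0.4728 0.3147 0.0749] dp [-0.0003 -0.0013 -0.0009] dr [-0.06  0.16  0.05] F [ 0.6 -1.4  0.9] w 0.148 q7 [-27.  32. -12. 108.  10.  41. -46.]
```

Request:
send_rows --rows '[{"dp": [0, 0, 0.01], "dr": [0, 0, 0], "claw": 0}, {"dp": [0, 0, 0.02], "dr": [0, 0, 0], "claw": 0}, {"dp": [0, 0, 0.03], "dr": [0, 0, 0], "claw": 0}, {"dp": [0, 0, 0.03], "dr": [0, 0, 0], "claw": 0}, {"dp": [0, 0, 0.035], "dr": [0, 0, 0], "claw": 0}, {"dp": [0, 0, 0.035], "dr": [0, 0, 0], "claw": 0}, {"dp": [0, 0, 0.02], "dr": [0, 0, 0], "claw": 0}, {"dp": [0, 0, 0], "dr": [0, 0, 0], "claw": 0}, {"dp": [0, 0, 0], "dr": [0, 0, 0], "claw": 0}]'

```text
time_s: 24.98
position: [0.4674, 0.3114, 0.2455]
tool_rot: [-50.4, 89.7, -141.5]
wrist_force: [0.0, 0.1, -2.3]
gripper_width: 0.142
```

```bash
cat >> h.py <<'E'
def lidlook(tag):
    plan([.4895,-.2875,.22],-4.5)
    w=cam('wrist');s,Rm=tool();im=read_camera('wrist');save(tag,im);np.save(tag+'.npy',im)
    h=s['position']-Rm[:,0]*.0188
    f=lambda x,y,z: h+Rm[:,1]*x/1e3-Rm[:,2]*y/1e3-Rm[:,0]*z/1e3  # lid coords rel grip (y = -toolz)
    pts=[f(-26,74,-24),f(26,74,-24),f(-26,-74,-24),f(26,-74,-24),f(-26,74,-74),f(26,74,-74)]
    print(proj(w,pts).round(1).tolist())
E
python3 - <<'E'
from h import *
lidlook('w17')
E
```

```text
t 24.98 hold now [0.4675 0.3114 0.2643] dp [ 0.0221 -0.5989 -0.0443] dr [ 0.16 -0.22 -3.4 ] F [ 0.   0.1 -2.3] w 0.142 q7 [-24.  18. -15. 101.   5.  63. -42.]
[[204.3, 110.7], [299.5, 110.8], [214.3, 332.7], [289.3, 332.8], [215.4, 109.8], [288.5, 109.8]]
```

View pics/w17.png

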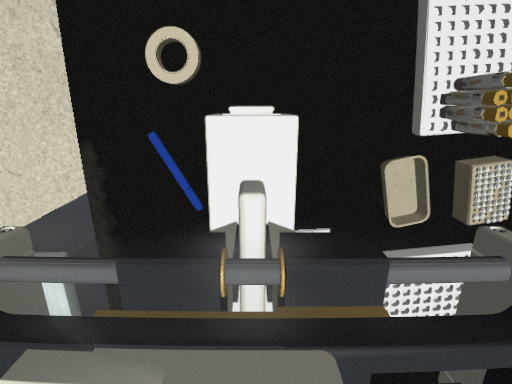

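```bash
python3 - <<'E'
from h import *
s,Rm=tool();h=s['position']-Rm[:,0]*.0188
f=lambda x,y,z: h+Rm[:,1]*x/1e3-Rm[:,2]*y/1e3-Rm[:,0]*z/1e3
w=cam('wrist');print('bead',proj(w,[f(0,79,-71),f(0,74,-74)]))
for n in ['scene','side']:
    C=cam(n);im=read_camera(n)
    sg=1
    pts=proj(C,[f(x,y,z) for x in(-26,26) for y in(-74,74) for z in (-24,-74)]+[h]);print(n,pts.round(1).tolist())
    x,y=pts[-1].astype(int);x0=max(x-60,0);y0=max(y-40,0)
    big=cv2.resize(im[y0:y0+90,x0:x0+120],None,fx=6,fy=6,interpolation=cv2.INTER_CUBIC)
    for p in pts: cv2.circle(big,tuple(((p-[x0,y0]+.5)*6).astype(int)),2,(255,0,0),-1)
    save(n+'17',big)
E
```

```text
bead [[251.92907606 102.35012925]
 [251.92764626 109.70772063]]
scene [[136.2, 137.6], [139.7, 155.3], [96.8, 128.1], [100.9, 144.8], [150.2, 130.4], [153.2, 147.6], [111.2, 121.6], [114.9, 137.9], [121.2, 120.8]]
side [[307.8, 181.8], [306.5, 200.6], [297.0, 210.3], [295.8, 231.2], [286.2, 179.3], [285.4, 197.9], [272.4, 207.0], [271.8, 227.7], [291.7, 183.8]]
```

View pics/scene17.png

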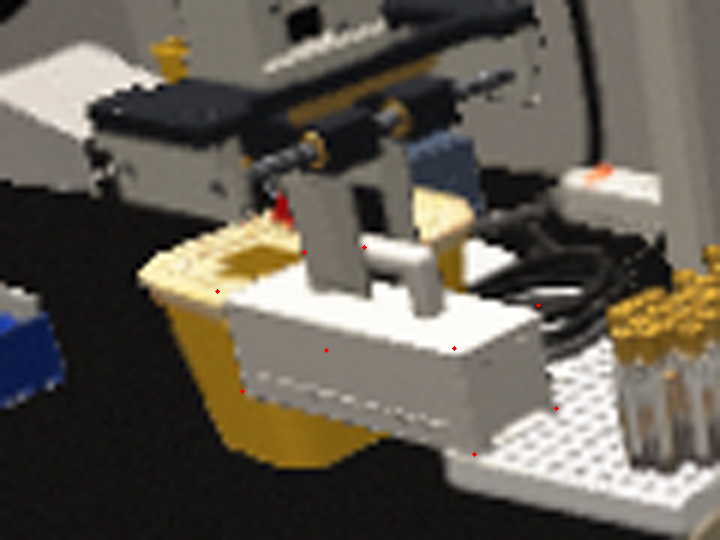

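View pics/side17.png

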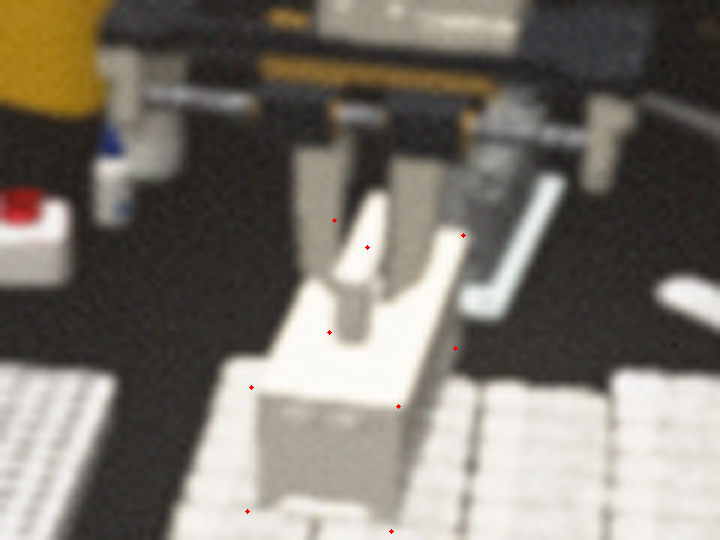

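Request:
send_rows --rows '[{"dp": [0.001, -0.015, 0], "dr": [0.2, 0, -0.2], "claw": 0}, {"dp": [0.001, -0.03, 0], "dr": [0.2, 0, -0.2], "claw": 0}, {"dp": [0.002, -0.04, 0], "dr": [0.2, 0, -0.2], "claw": 0}, {"dp": [0.002, -0.04, 0], "dr": [0.1, 0, -0.2], "claw": 0}, {"dp": [0.002, -0.04, 0], "dr": [0.1, 0, -0.2], "claw": 0}, {"dp": [0.002, -0.04, 0], "dr": [0.1, 0, -0.2], "claw": 0}, {"dp": [0.002, -0.04, 0], "dr": [0.1, 0, -0.3], "claw": 0}, {"dp": [0.002, -0.04, 0], "dr": [0, 0, -0.3], "claw": 0}, {"dp": [0.001, -0.04, 0], "dr": [0, 0, -0.3], "claw": 0}, {"dp": [0.001, -0.04, 0], "dr": [0, 0, -0.3], "claw": 0}, {"dp": [0.001, -0.04, 0], "dr": [0, 0, -0.3], "claw": 0}, {"dp": [0.001, -0.04, 0], "dr": [0, 0, -0.3], "claw": 0}]'

```text
time_s: 26.13
position: [0.4638, -0.1405, 0.2202]
tool_rot: [-104.9, 87.1, 162.2]
wrist_force: [0.9, -0.2, -1.8]
gripper_width: 0.148
```

```bash
python3 - <<'E'
from h import *
plan([.4895,-.286,.25],-4.5)
E
```

```text
t 26.13 hold now [ 0.4647 -0.1408  0.239 ] dp [ 0.0257 -0.1455  0.011 ] dr [-0.92 -2.74 -1.6 ] F [ 0.9 -0.2 -1.8] w 0.148 q7 [ 12.  12.   2. 111.  -1.  60.  12.]
```

Request:
send_rows --rows '[{"dp": [0.006, -0.035, 0.004], "dr": [0, -0.6, -0.4], "claw": 0}, {"dp": [0.006, -0.035, 0.004], "dr": [0, -0.6, -0.4], "claw": 0}, {"dp": [0.006, -0.035, 0.003], "dr": [0, -0.6, -0.3], "claw": 0}, {"dp": [0.004, -0.02, 0], "dr": [0, -0.5, -0.2], "claw": 0}, {"dp": [0.001, -0.005, 0], "dr": [0, -0.2, 0], "claw": 0}, {"dp": [0, 0, 0], "dr": [0, 0, 0], "claw": 0}, {"dp": [0, 0, 0], "dr": [0, 0, 0], "claw": 0}]'

```text
time_s: 26.72
position: [0.4746, -0.2862, 0.2172]
tool_rot: [-119.5, 88.0, 145.3]
wrist_force: [0.2, 1.4, -1.2]
gripper_width: 0.148
```

```bash
python3 - <<'E'
from h import *
plan([.4895,-.286,.2],-4.5)
E
```

```text
t 26.72 hold now [ 0.4752 -0.2866  0.236 ] dp [ 0.0149  0.0002 -0.036 ] dr [-1.1  -1.61  0.69] F [ 0.2  1.4 -1.2] w 0.148 q7 [ 22.  19.   7. 103.  -3.  61.  26.]
```

Request:
send_rows --rows '[{"dp": [0.01, 0, -0.006], "dr": [0, -1.2, 0.5], "claw": 0}, {"dp": [0.004, 0, -0.006], "dr": [0, -0.4, 0.2], "claw": 0}, {"dp": [0, 0, 0], "dr": [0, 0, 0], "claw": 0}, {"dp": [0, 0, 0], "dr": [0, 0, 0], "claw": 0}, {"dp": [0, 0, 0], "dr": [0, 0, 0], "claw": 0}]'

```text
time_s: 27.13
position: [0.4876, -0.2768, 0.2009]
tool_rot: [-159.2, 88.4, 106.9]
wrist_force: [0.2, 0.3, -1.2]
gripper_width: 0.147
```

```bash
cat >> h.py <<'E'
def lidcheck(tag):
    s,Rm=tool();h=s['position']-Rm[:,0]*.0188
    f=lambda x,y,z: h+Rm[:,1]*x/1e3-Rm[:,2]*y/1e3-Rm[:,0]*z/1e3
    c,sn=np.cos(np.radians(-4.5)),np.sin(np.radians(-4.5))
    g=lambda x,y,z: np.array([.4895+c*x/1e3-sn*y/1e3,-.2875+sn*x/1e3+c*y/1e3,z/1e3])
    for n in ['wrist','scene','side']:
        C=cam(n);im=read_camera(n);np.save(n+tag+'.npy',im);save(n+tag+'full',im)
        pts=proj(C,[f(x,y,z) for x in(-26,26) for y in(-74,74) for z in (-24,-74)]+[h])
        q=proj(C,[g(x,y,66) for x in(-27,27) for y in(-76,76)])
        k=2 if n=='wrist' else 6
        x,y=pts[-1].astype(int); hw,hh=(50,45)
        if n!='wrist':
            y+=15; x0=min(max(x-hw,0),511-2*hw);y0=min(max(y-hh,0),383-2*hh);big=cv2.resize(im[y0:y0+2*hh,x0:x0+2*hw],None,fx=6,fy=6,interpolation=cv2.INTER_CUBIC)
            for p in pts: cv2.circle(big,tuple(((p-[x0,y0]+.5)*6).astype(int)),2,(255,0,0),-1)
            for p in q: cv2.circle(big,tuple(((p-[x0,y0]+.5)*6).astype(int)),2,(0,255,0),-1)
            save(n+tag,big);print(n,x0,y0)
        else: print(pts.round(1).tolist(),q.round(1).tolist())
E
python3 - <<'E'
from h import *
plan([.4895,-.286,.19],-4.5)
lidcheck('18')
E
```

```text
t 27.13 hold now [ 0.4878 -0.2773  0.2197] dp [ 0.0019 -0.0092 -0.0297] dr [-1.52 -0.45 -0.58] F [ 0.2  0.3 -1.2] w 0.147 q7 [ 22.  20.   7. 103.  -4.  58.  27.]
[[214.4, 332.8], [221.5, 289.6], [204.3, 110.7], [215.4, 109.8], [289.4, 332.8], [282.3, 289.6], [299.6, 110.8], [288.5, 109.8], [251.9, 254.4]] [[230.8, 260.1], [229.5, 121.2], [278.8, 260.8], [284.0, 121.8]]
scene 290 152
side 263 97
```

View pics/wrist18full.png

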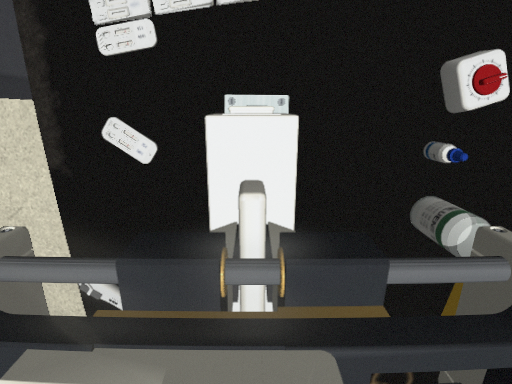

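View pics/scene18.png

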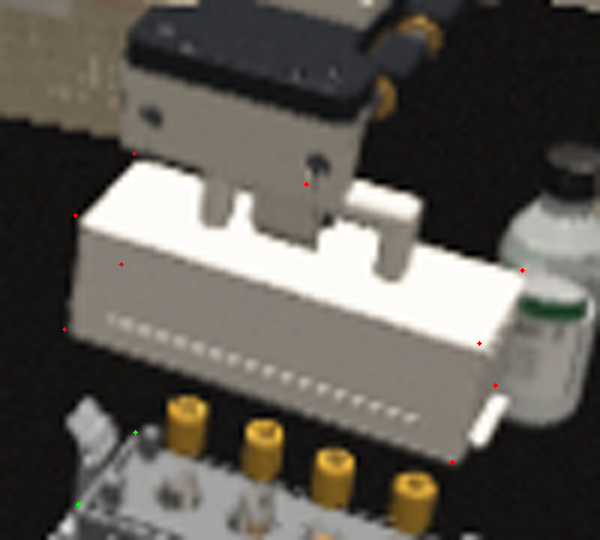

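View pics/side18.png

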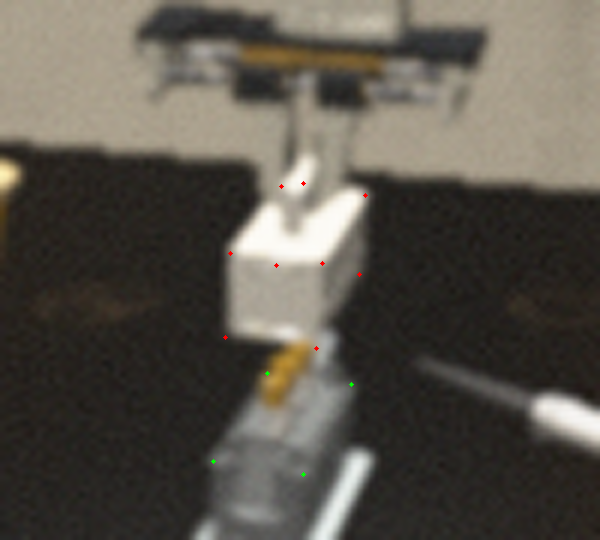

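Request:
send_rows --rows '[{"dp": [0.001, -0.006, -0.008], "dr": [0, -0.3, -0.4], "claw": 0}, {"dp": [0.001, -0.003, -0.008], "dr": [0, -0.1, -0.2], "claw": 0}, {"dp": [0, 0, -0.005], "dr": [0, 0, 0], "claw": 0}, {"dp": [0, 0, 0], "dr": [0, 0, 0], "claw": 0}, {"dp": [0, 0, 0], "dr": [0, 0, 0], "claw": 0}]'

```text
time_s: 27.7
position: [0.4899, -0.2889, 0.1789]
tool_rot: [179.4, 88.6, 84.7]
wrist_force: [0.2, -0.3, -1.8]
gripper_width: 0.143
```

```bash
python3 - <<'E'
from h import *
plan([.4895,-.286,.19],-4.5)
lidcheck('19')
E
```

```text
t 27.7 hold now [ 0.4899 -0.2893  0.1977] dp [-0.0004  0.0029 -0.0077] dr [-1.38  0.13  0.22] F [ 0.2 -0.3 -1.8] w 0.143 q7 [ 23.  22.   7. 104.  -5.  55.  27.]
[[214.3, 332.8], [221.5, 289.6], [204.3, 110.8], [215.4, 109.8], [289.3, 332.8], [282.3, 289.6], [299.6, 110.8], [288.5, 109.8], [251.9, 254.4]] [[225.7, 260.2], [221.3, 108.6], [277.6, 260.1], [280.8, 108.4]]
scene 295 162
side 262 102
```

View pics/scene19.png

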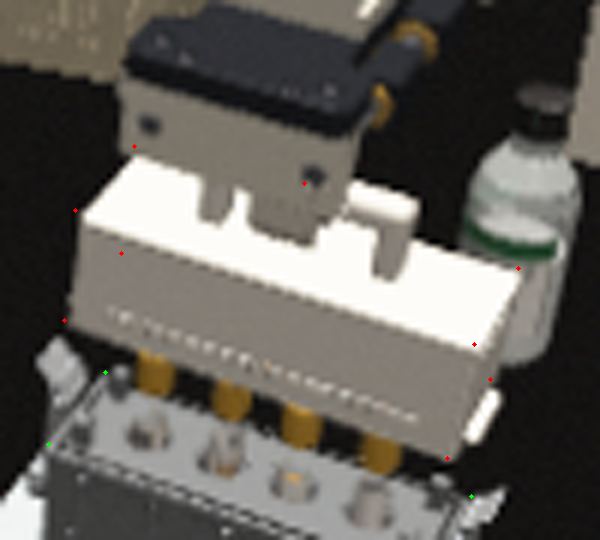

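View pics/wrist19full.png

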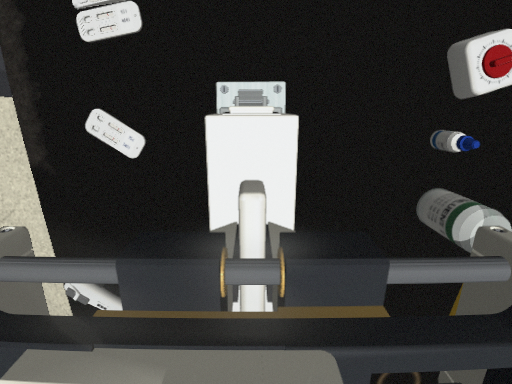

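```bash
python3 - <<'E'
from h import *
w=cam('wrist')
c,sn=np.cos(np.radians(-4.5)),np.sin(np.radians(-4.5))
g=lambda x,y,z: np.array([.4895+c*x/1e3-sn*y/1e3,-.2875+sn*x/1e3+c*y/1e3,z/1e3])
print(proj(w,[g(-38,106,6),g(38,106,6),g(-9,83,90),g(9,83,90)]).round(1).tolist())
for i in (14,4):
    ww=dict(np.load(f'w{i}c.npz')); print(i,proj(ww,[g(-38,106,6),g(38,106,6),g(-17.5,65.5,80),g(17.5,65.5,80),g(-17.5,-65.5,80),g(17.5,-65.5,80)]).round(1).tolist())
im=np.load('wrist19.npy');save('w19z',cv2.resize(im[70:130,190:310],None,fx=6,fy=6,interpolation=cv2.INTER_CUBIC))
E
```

```text
[[215.8, 81.4], [285.7, 81.2], [239.6, 99.5], [261.4, 99.4]]
14 [[227.1, 69.7], [283.0, 70.2], [239.5, 99.3], [270.1, 99.5], [239.9, 207.3], [267.5, 207.5]]
4 [[221.2, 57.2], [274.8, 56.5], [233.8, 83.3], [262.8, 82.9], [236.8, 187.7], [263.2, 187.3]]
```

View pics/w19z.png

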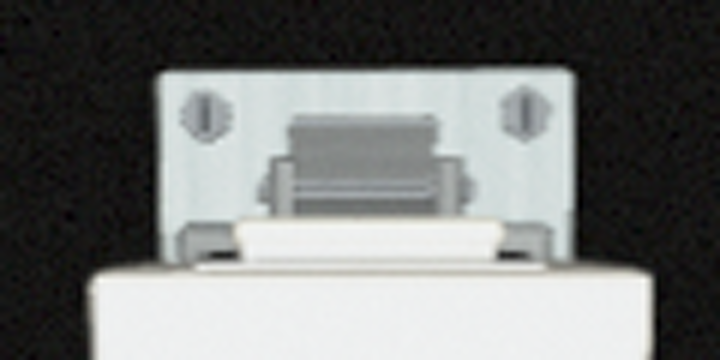

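Request:
send_rows --rows '[{"dp": [0, 0.002, -0.006], "dr": [0, 0.1, 0.2], "claw": 0}, {"dp": [-0.0005, 0.001, -0.008], "dr": [0, 0.1, 0], "claw": 0}, {"dp": [-0.0005, 0, -0.008], "dr": [0, 0.1, 0], "claw": 0}, {"dp": [0, 0, 0], "dr": [0, 0, 0], "claw": 0}, {"dp": [0, 0, 0], "dr": [0, 0, 0], "claw": 0}]'

```text
time_s: 28.27
position: [0.4898, -0.2849, 0.1557]
tool_rot: [-171.7, 88.6, 93.9]
wrist_force: [0.3, -0.5, -1.0]
gripper_width: 0.146
```

```bash
python3 - <<'E'
from h import *
plan([.4895,-.286,.16],-4.5)
E
```

```text
t 28.27 hold now [ 0.4898 -0.2853  0.1745] dp [-0.0003 -0.0011 -0.0145] dr [-1.36 -0.09 -0.09] F [ 0.3 -0.5 -1. ] w 0.146 q7 [ 23.  23.   6. 105.  -5.  53.  27.]
```

Request:
send_rows --rows '[{"dp": [0, -0.001, -0.006], "dr": [0, 0, 0], "claw": 0}, {"dp": [-0.0005, 0, -0.006], "dr": [0, 0.1, 0], "claw": 0}, {"dp": [0, 0, 0], "dr": [0, 0, 0], "claw": 0}, {"dp": [0, 0, 0], "dr": [0, 0, 0], "claw": 0}]'

```text
time_s: 28.6
position: [0.489, -0.2858, 0.1421]
tool_rot: [-165.7, 88.6, 99.9]
wrist_force: [0.4, -0.0, -0.6]
gripper_width: 0.144
```

```bash
python3 - <<'E'
from h import *
plan([.4895,-.286,.153],-4.5)
lidcheck('20')
E
```

```text
t 28.6 hold now [ 0.4891 -0.2863  0.1608] dp [ 0.0005 -0.0002 -0.0079] dr [-1.37 -0.24 -0.1 ] F [ 0.4 -0.  -0.6] w 0.144 q7 [ 23.  25.   6. 105.  -5.  51.  28.]
[[214.4, 332.8], [221.5, 289.6], [204.3, 110.8], [215.4, 109.8], [289.3, 332.8], [282.3, 289.6], [299.6, 110.8], [288.5, 109.8], [251.9, 254.4]] [[223.6, 282.1], [219.2, 111.3], [282.1, 282.4], [287.8, 111.5]]
scene 291 176
side 261 112
```

View pics/scene20.png

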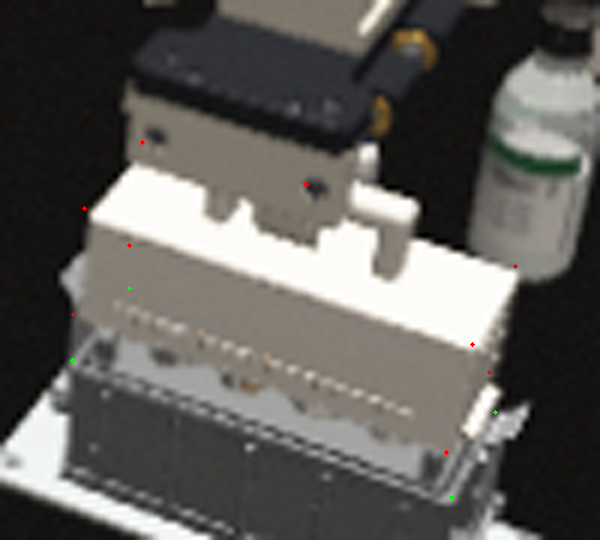

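View pics/wrist20full.png

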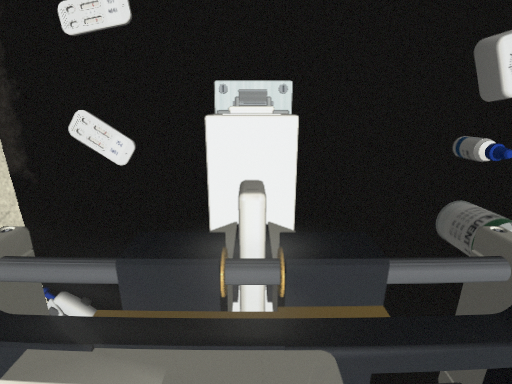

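Request:
send_rows --rows '[{"dp": [0.0005, 0, -0.004], "dr": [0, -0.1, 0], "claw": 0}, {"dp": [0, 0, -0.004], "dr": [0, 0, 0], "claw": 0}, {"dp": [0, 0, 0], "dr": [0, 0, 0], "claw": 0}]'

```text
time_s: 29.0
position: [0.4905, -0.2863, 0.1347]
tool_rot: [-175.8, 88.7, 89.8]
wrist_force: [-0.1, -0.3, -1.4]
gripper_width: 0.142
```

```bash
python3 - <<'E'
from h import *
plan([.4895,-.286,.14],-4.5)
E
```

```text
t 29.0 hold now [ 0.4905 -0.2867  0.1535] dp [-0.001   0.0003 -0.0135] dr [-1.31  0.01 -0.1 ] F [-0.1 -0.3 -1.4] w 0.142 q7 [ 23.  25.   6. 106.  -5.  50.  28.]
```

Request:
send_rows --rows '[{"dp": [-0.001, 0, -0.003], "dr": [0, 0, 0], "claw": 0}, {"dp": [-0.0005, 0, -0.003], "dr": [0, 0, 0], "claw": 0}, {"dp": [0, 0, 0], "dr": [0, 0, 0], "claw": 0}]'

```text
time_s: 29.25
position: [0.491, -0.2861, 0.1303]
tool_rot: [174.2, 88.7, 79.9]
wrist_force: [-1.1, 1.4, 1.4]
gripper_width: 0.144
```

```bash
python3 - <<'E'
from h import *
plan([.4895,-.286,.14],-4.5)
E
```

```text
t 29.25 hold now [ 0.4909 -0.2865  0.1491] dp [-0.0015  0.0001 -0.0091] dr [-1.27  0.23 -0.16] F [-1.1  1.4  1.4] w 0.144 q7 [ 23.  25.   6. 106.  -5.  49.  28.]
```

Request:
send_rows --rows '[{"dp": [-0.0015, 0, -0.003], "dr": [0, 0.2, 0], "claw": 0}, {"dp": [-0.0005, 0, -0.004], "dr": [0, 0, 0], "claw": 0}]'

```text
time_s: 29.42
position: [0.4911, -0.2876, 0.126]
tool_rot: [168.5, 88.9, 74.1]
wrist_force: [-2.4, -2.4, 5.9]
gripper_width: 0.147
```

```bash
python3 - <<'E'
from h import *
plan([.4895,-.286,.14],-4.5)
E
```

```text
t 29.42 hold now [ 0.491  -0.288   0.1448] dp [-0.0016  0.0016 -0.0048] dr [-1.1   0.32 -0.15] F [-2.4 -2.4  5.9] w 0.147 q7 [ 23.  26.   6. 106.  -5.  49.  28.]
```

Request:
send_rows --rows '[{"dp": [-0.0015, 0.001, -0.004], "dr": [0, 0.2, 0], "claw": 0}, {"dp": [-0.0005, 0.0005, -0.005], "dr": [0, 0, 0], "claw": 0}]'

```text
time_s: 29.58
position: [0.4905, -0.2868, 0.1216]
tool_rot: [169.6, 88.9, 75.2]
wrist_force: [-18.4, 14.3, 64.8]
gripper_width: 0.144
```

```bash
python3 - <<'E'
from h import *
plan([.4895,-.286,.14],-4.5)
E
```

```text
t 29.58 hold now [ 0.4904 -0.2871  0.1404] dp [-0.001   0.0008 -0.0004] dr [-1.09  0.29 -0.1 ] F [-18.4  14.3  64.8] w 0.144 q7 [ 23.  26.   6. 106.  -5.  48.  28.]
```

Request:
send_rows --rows '[{"dp": [0, 0, -0.001], "dr": [0, 0, 0], "claw": 0}, {"dp": [0, 0, -0.001], "dr": [0, 0, 0], "claw": 0}]'

```text
time_s: 29.75
position: [0.4905, -0.2868, 0.1222]
tool_rot: [165.9, 88.9, 71.5]
wrist_force: [-2.1, 1.8, 3.1]
gripper_width: 0.149
```

```bash
python3 - <<'E'
from h import *
plan([.4895,-.286,.14],-4.5)
lidcheck('21')
plan([.4895,-.286,.14],-4.5)
E
```

```text
t 29.75 hold now [ 0.4904 -0.2872  0.141 ] dp [-0.001   0.0008 -0.001 ] dr [-1.06  0.36 -0.11] F [-2.1  1.8  3.1] w 0.149 q7 [ 23.  26.   6. 107.  -5.  48.  28.]
[[214.4, 332.8], [221.5, 289.6], [204.3, 110.8], [215.4, 109.8], [289.4, 332.8], [282.3, 289.7], [299.6, 110.8], [288.5, 109.8], [251.9, 254.4]] [[218.9, 293.8], [212.9, 109.4], [281.8, 293.7], [288.0, 109.6]]
scene 291 183
side 261 117
t 29.9 hold now [ 0.4904 -0.2869  0.1407] dp [-0.001   0.0006 -0.0007] dr [-1.09  0.33 -0.12] F [-3.4  2.8  9.5] w 0.148 q7 [ 23.  26.   6. 107.  -5.  48.  28.]
```

View pics/scene21.png

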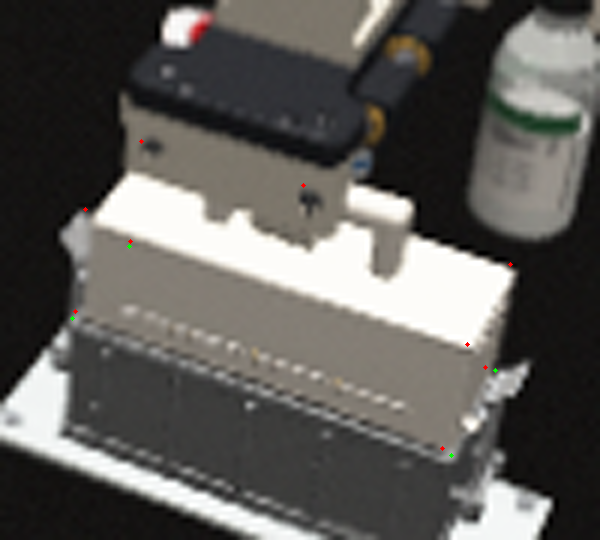

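View pics/wrist21full.png

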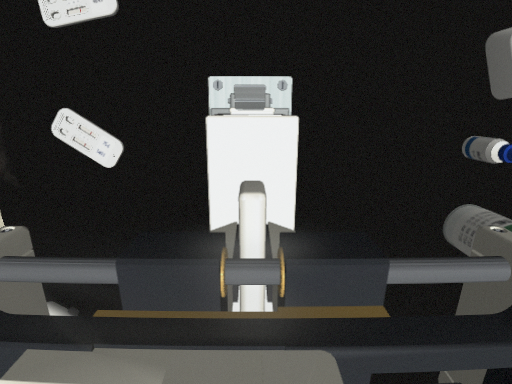

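Request:
send_rows --rows '[{"dp": [-0.0005, 0, -0.002], "dr": [0, 0, 0], "claw": 0}, {"dp": [0, 0, -0.002], "dr": [0, 0, 0], "claw": 0}, {"dp": [0, 0, -0.002], "dr": [0, 0, 0], "claw": 0}, {"dp": [0, 0, -0.002], "dr": [0, 0, 0], "claw": 0}]'

```text
time_s: 30.23
position: [0.4906, -0.2866, 0.1219]
tool_rot: [163.3, 88.8, 68.9]
wrist_force: [-6.6, 4.3, 20.5]
gripper_width: 0.151
```

```bash
python3 - <<'E'
from h import *
plan([.4895,-.286,.14],-4.5)
im=read_camera('scene')
for t,i in (('a',np.load('scene21.npy')),('b',im),('c',np.load('scene0.npy'))):
    save('clip'+t,cv2.resize(i[205:275,290:390],None,fx=7,fy=7,interpolation=cv2.INTER_CUBIC))
plan([.4895,-.286,.14],-4.5)
E
```

```text
t 30.23 hold now [ 0.4904 -0.2869  0.1406] dp [-0.0011  0.0006 -0.0007] dr [-1.12  0.43 -0.13] F [-6.6  4.3 20.5] w 0.151 q7 [ 23.  26.   6. 107.  -5.  48.  28.]
t 30.28 hold now [ 0.4904 -0.2869  0.1406] dp [-0.0011  0.0005 -0.0006] dr [-1.12  0.43 -0.14] F [-7.1  3.6 20.5] w 0.146 q7 [ 23.  26.   6. 107.  -5.  48.  28.]
```

View pics/clipb.png

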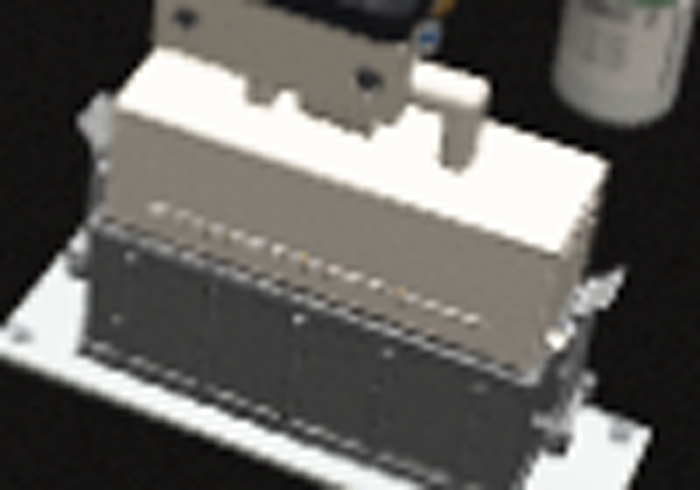

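View pics/clipc.png

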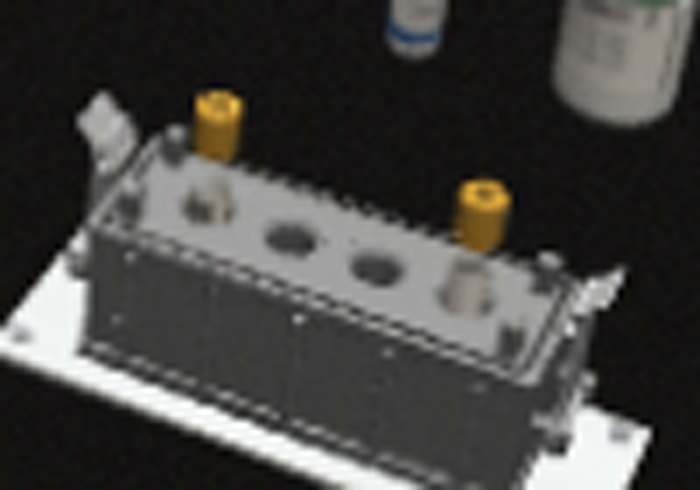

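The clips in the pressed picture match their rest positions to the pixel: left tip (103,93) and right tip (625,268) in the zoom. The rim lies flush on the deck along its whole edge, and the push is a steady 20 N. Handing in.

```bash
python3 - <<'E'
from h import *
plan([.4895,-.286,.14],-4.5)
bot.close_job()
plan([.4895,-.286,.14],-4.5)
E
```

```text
t 30.28 hold now [ 0.4904 -0.2869  0.1406] dp [-0.0011  0.0005 -0.0006] dr [-1.12  0.43 -0.14] F [-7.1  3.6 20.5] w 0.146 q7 [ 23.  26.   6. 107.  -5.  48.  28.]
the job is handed in; nothing more can be done
the job is handed in; nothing more can be done
```

I put both loose tubes fully down in the inner bores, pressed the lid home by its handle, and handed the job in at 30.3 s while still holding and pressing. The hand-in gave no verdict.

**Last checks**
- **Lid height:** the hold point was 140.6 mm above the bench, which puts the handle at about 140 mm, its home height.
- **Seating:** in the scene picture the rim lies flush along the near deck edge, and both clips stand at the same pixels as at the start.
- **Push and grip:** the lid was pressed with a steady 20 N, and the grip was set to 60 N.
- **Tubes:** both felt bottom when they went in. Their caps lean 1–2 mm in the bores. They are hidden under the lid, so I could not check them again at the end.
- **Timer and bottles:** I never touched them, and they look undisturbed where the last pictures show them. I took no final measurement of their positions.

**Less tidy**
- The first tube touched the bore rim at about 3 N. I lifted and re-aimed it before it went in.
- The lid sat about 1.4° tilted in the grip. I compensated by tilting the tool, which still leans about 1.1°.
- The wrist force spiked to about 65 N up, with 23 N sideways, as the lid hit home. About 8 N sideways remained at the end.

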